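# Hang the stone gauge on its sprung peg inside the dust case and shut the cover

### The job

Put the stone gauge away: take it from the maple stand, lower it through the open hatch of the dust case without touching the case's frame or panes, and feel for the peg inside. Push the keyhole over the peg head, press gently back against the sprung collar and draw the gauge down until it stops, so that the head springs into the seat at the end of the keyhole and the gauge hangs upright; let go, then slide the cover fully shut. Be gentle with gauge and peg, and leave the pliers, loupe and tin where they are.

Things in the scene. Friction and masses are not known exactly. Their poses are not given: they have to be found in the camera images.
- gauge: Stone gauge: upright steel plate 50 wide (y), 6 thick (x), 66 high (z), with a dark wooden grip above it; about 140 g (hidden, 110 to 185). Origin: centre of the underside; z up, -x is its front face. Starts standing upright in the stand's slot, its frame parallel to the stand's. A keyhole runs through it on the line y = 0: bore, slot upwards, seat at the slot's end (see points).
- gauge_grip (a point): Middle of the wooden grip, 85 above the gauge's origin; grip 24 wide (y), 12.7 thick (x), from 68 to 102 above the gauge's underside. Take it with the fingers before and behind it (closing along x) and firmly, 50 N or so, else the gauge tips in the hand when pushed.
- gauge_bore (a point): Centre of the keyhole's bore, 16 wide and 14 high with broken corners, 34 above the gauge's underside, right through. From it a slot 8 wide runs straight up, right through, ending 57 above the underside. From 41 to 47 above the underside the plate beside the slot has its full 6 mm thickness.
- gauge_seat (a point): The seat, 54 above the gauge's underside: at the upper end of the slot the front face has a recess 14 wide, 3 deep, from 47 to 61 above the underside, in which the peg's head lies when the gauge is home; the peg's neck then stands at the slot's end and the peg's axis passes through this point.
- stand: Maple block 44 (x) x 74 (y) x 28 high, fixed on the worktop. Origin: centre of its underside, z up. The gauge stands in a slot 7.5 (x) x 52 (y), 18 deep, floor 10 above the worktop: lift it straight up at least 20 mm.
- case: Dust case, fixed: wooden base 168 x 224 x 10 high, wooden back board at +x, clear panes; hatch in the top of its left (+y) half, another gauge under the closed half. Origin: centre of the underside; z up, -x is the front, towards the robot. A peg stands out from the back board towards -x at case y +53, under the hatch. Never press the gauge on the peg with over 20 N: feel for stops at 8 mm/s or less.
- hood: The case's aluminium frame with its clear panes, 156 deep (x), 212 wide (y), the part that must not be touched; same origin and axes as the case. Frame top 142 above the worktop; low guide rails for the cover along the front and back edge, up to 152, and a stop bar 6 wide along the left (+y) edge, up to 148.
- hatch (a point): Centre of the hatch at the height of the frame top (case x 0, y +53, z 142); axes as the case's. The hatch is 116 (x) x 82 (y).
- peg_mid (a point): Point fixed to the case (x +10, y +53, 80 up; case axes) in the plane of the flat back of the peg's head. The peg is clamped in a slotted rail: its axis passes 9 mm or less above or below this point. That height is NOT reported; it must be felt or seen. The home gauge has its origin straight below here, 54 under the peg's axis, its mid-thickness in this plane, front to front.
- collar_mid (a point): Point fixed to the case, 1 mm behind peg_mid: plane of the free sprung collar's front face. Peg head 11 across, 5 long, chamfered, before peg_mid; behind it a neck 6 across; on it the collar, 22 across, 5 thick, then its 17 sleeve. The collar yields 8 mm to +x: 2 N at first, 0.4 N more per mm. Only when it is 5 mm or more back can the gauge slide down behind the head.
- cover (a joint): Sliding clear cover on top of the case, m: 0 = fully shut over the hatch, grows as it slides to the case's -y; it starts 0.086 to 0.096 open. Moves with about 2 N of friction and stays where it is left; stop at 0.
- cover_bar (a point): Middle of the top of the brass finger bar on the cover: 56 long (case x), 8 thick (case y), standing 20 above the cover's plate (top 168 above the case's underside, plate's upper face 148). Push it to the case's +y to shut the cover; it ends at case y +52.
- pliers: Jeweller's pliers with blue grips, 126 long, 10 high, lying on the worktop; origin in the middle of the underside. Bystander.
- loupe: Folding loupe, 69 long, 14 high; origin in the middle of the underside. Bystander.
- solder_tin: Small round pale tin, 49 across, 20 high; origin in the middle of the underside. Bystander.

How it is judged (in metres and radians):
On the way, in this order (a step that is already met when the one before it is completed fails the run):
1. the gauge is lifted out of the stand (z of gauge in the frame of stand above 0.05 m), for 0.1 s.
2. the gauge is home on the peg, the head in its seat, with the cover still open (x of gauge in the frame of case between 0.0085 and 0.0118 m and x of gauge_seat in the frame of case between 0.0085 and 0.0118 m and y of gauge in the frame of case between 0.049 and 0.057 m and z of gauge in the frame of case between 0.0145 and 0.037 m and angle between gauge's own z axis and vertical below 0.1 rad and contact force between gauge and the fingers below 0.1 N and value of joint cover above 0.06 m), for 0.2 s.
At the end, for the whole second after the job is handed in: The gauge hangs at rest on the peg with the head sprung into its seat (gauge origin and seat from 1.5 mm before to 1.8 mm behind the home plane in case x, 4 mm in case y, 14.5 to 37 mm above the case's underside, upright within 0.1 rad) and the cover is shut to within 4 mm (x of gauge in the frame of case between 0.0085 and 0.0118 m and x of gauge_seat in the frame of case between 0.0085 and 0.0118 m and y of gauge in the frame of case between 0.049 and 0.057 m and z of gauge in the frame of case between 0.0145 and 0.037 m and angle between gauge's own z axis and vertical below 0.1 rad and linear speed of gauge below 0.01 m/s and value of joint cover below 0.004 m); the robot touches nothing.
It fails at once if the gauge touches the case's frame or panes (contact force between gauge and hood above 0.5 N).
It fails at once if fingers or arm touch the case's frame or panes (contact force between any of the fingers, the arm and hood above 0.5 N).
It fails at once if the gauge is pressed against the peg, collar or case with more than 20 N (contact force between gauge and case above 20 N).
It fails at once if pliers, loupe or tin moved more than 20 mm (distance of any of pliers, loupe, solder_tin from where it was at the start of the episode above 0.02 m).
It also fails if it takes over 58 s, if anything falls off the work surface, if the arm or the gripper's body presses on something with over 40 N, if the wrist force passes 120 N, or if a joint passes its speed limit or range.

### The arm

A 6-joint arm with a two-finger parallel gripper is mounted at the origin on a cart in front of the work surface, level with it; the furniture and walls round the work are solid. World frame = base frame: x ahead of the robot, y to its left, z up, the work surface at z = 0. Lengths are in mm, angles in rad, forces in N, time in s.
With the tool pointing down it reaches from about 375 to 925 mm from the base axis. Payload 5.7 kg.
Tool frame: the origin (TCP) lies midway between the tips of the shut fingers; the grasp point (between the pads) lies 19 mm behind it; z points along the fingers, y is the direction in which the jaws open and shut (so a half turn about z gives the same grasp; the last joint's range is limited). The gripper opens to 88 mm and grips with 3 to 60 N. Pads are 20 mm wide; open, the fingers measure 115 mm over their backs; the gripper's body (75 mm by 178 mm) begins 61 mm behind the grasp point.
Start: joints at [-1.241, 0.359, 1.51, -0, 1.272, -0.115], TCP at [258.147, -541.592, 222.623] pointing down, gripper open.
Joint ranges: [-2.97, 2.97], [-1.01, 2.36], [0.21, 2.38], [-0.96, 4.11], [0.2, 2.71], [-2.98, 2.98]. Speed limits (rad/s): [2.39, 2.39, 3.14, 3.14, 3.14, 3.14].

### API

Orientations are given as a unit quaternion [x, y, z, w].
In Python, from station import * gives the robot as it stands. The module is installed in compiled form; this text tells all that it offers.
- The arm moves only by the shell command python3 -m creep 'ROWS' [FORCE]. ROWS is a JSON object of lists of equal length, an entry for each row: "linear": the shift along the tool's x, y, z in cm, a list of three; "turn": the turn about the tool's z in degrees; "jaw": the finger opening in cm, from 0 to 8.78. A call has 1 to 5 rows; each row shifts and turns the commanded pose from where the row before left it, along the tool's axes as they then stand; what a row does not reach is not made up. A row lasts 1/10 s, in which the tool goes at most 50 mm and 8.59 degrees, less where a joint would pass 70% of its speed; a pose out of reach is approached as far as the arm can. A call with a gripper value outside its range is refused whole. The fingers move at their own pace and stop on an object; FORCE is the grip in N (left out, the last holds). Time passes only in rows, so rows that do not move let the fingers close. It gives the time, the measured TCP pose, the force and the opening at its end, in the units of the state.
- get_obs(): the state, without advancing time (a new reading comes with each control period).
- read_camera(name): name is "side" or "top" or "wrist"; returns a dict with "color" (384x512x3 uint8, blue, green, red), "range_z" (384x512 float32, mm along the optical axis (not along the pixel's ray), 0 where there is no reading), "camera_matrix" (3x3 intrinsics, pixels), "position" and "orientation" of the camera in the world. Camera axes: x right, y down, z forward; pixel columns grow to the right and rows downward; lengths in mm; the calibration is good to about 2 mm. A picture is of the moment at which its call begins.
- hand_in(): hands the job in, once; it reports no verdict.
Trained networks look in the newest picture that a camera, given by its name, has taken for a name from the list of things; names that differ only in an ending like _2 or _b are one class to them, and where a whole thing is asked for, a point or a joint stands for the part that bears it (a point fixed in the world has none). Each returns a list of dicts, best first, with "p" (0 to 1); they miss things now and then, are a little off and sometimes report something else, mostly with a low value. They report only what shows in the picture. A call takes as long as a camera call.
- trace(label, camera): "mask" (384x512 bool, what is visible of it) and "xy" ([column, row] in pixels, amid what is visible of it).
- mark_of(label, camera): "xy" ([column, row] in pixels: a listed point, or the origin of a listed thing).
The state is a dict: "t": time; "joint_positions": joint angles; "dq": joint speeds; "joint_efforts": joint torques, N m; "ee_pos": TCP position; "ee_rot": TCP orientation; "ft_force": force on the tool from outside, world axes, zero at the start; "ft_torque": the same for the moment, N m; "gripper_width": finger opening in mm.
Only numpy, scipy, OpenCV 4.12 (cv2) and the standard library are available. Lean on these libraries where they do the work, as an engineer would, in place of code of your own. Each camera call takes 0.05 s, during which the arm holds its last target.

## Working session

There is one attempt and no reset: what is moved stays moved. The work goes in short steps, Python scripts to look and compute and a shell command to move; the robot and the scene stay as the last step left them, time stands still between calls to the robot, and variables do not carry over. Pictures are saved under pics/ and viewed, and the job is handed in when it is done.

```bash
mkdir -p pics
cat > h.py <<'E'
from station import *
import numpy as np, cv2
from scipy.spatial.transform import Rotation as R
def shot(n,f):
    c=read_camera(n); cv2.imwrite('pics/'+f,c['color']); return c
def w(c,u,v,z=None,rng=None):
    K=c['camera_matrix'];d=np.array([(u-K[0,2])/K[0,0],(v-K[1,2])/K[1,1],1.0])
    Rm=R.from_quat(c['orientation']).as_matrix();p=np.array(c['position'])
    r=Rm@d
    if z is not None: return p+r*(z-p[2])/r[2]
    if rng is None: rng=c['range_z'][int(round(v)),int(round(u))]
    return p+r*rng
def proj(c,P):
    K=c['camera_matrix'];Rm=R.from_quat(c['orientation']).as_matrix()
    q=(np.atleast_2d(P)-c['position'])@Rm; 
    return (q[:,:2]/q[:,2:])*[K[0,0],K[1,1]]+[K[0,2],K[1,2]]
E
python3 - <<'E'
from h import *
np.set_printoptions(precision=1,suppress=True)
o=get_obs();print(o)
for n in ['side','top']:
    c=shot(n,n+'0.png');print(n,c['position'],c['orientation'],c['camera_matrix'])
    for l in ['gauge','stand','case','hood','gauge_grip','gauge_bore','gauge_seat','hatch','peg_mid','cover_bar','pliers','loupe','solder_tin']:
        m=mark_of(l,n)
        print(l,[(np.array(x['xy']),round(x['p'],2)) for x in m[:2]])
E
```

```text
{'t': 0.0, 'joint_positions': array([-1.2,  0.4,  1.5, -0. ,  1.3, -0.1]), 'dq': array([-0.,  0., -0.,  0.,  0.,  0.]), 'joint_efforts': array([  0. , -51.5, -27.1,   0.1,   0. ,  -0. ]), 'ee_pos': array([ 257.9, -541. ,  221.8]), 'ee_rot': array([ 1. ,  0.2, -0. , -0. ]), 'ft_force': array([ 0.5,  0.2, -0.5]), 'ft_torque': array([-0.,  0.,  0.]), 'gripper_width': 88.12140716661268}
side [160.5 537.2 786.1] [-0.2  0.9 -0.4  0.1] [[438.7   0.  259.7]
 [  0.  438.7 186.6]
 [  0.    0.    1. ]]
gauge [(array([227.8, 291.8]), 0.6)]
stand [(array([227.4, 297.5]), 0.82)]
case [(array([232.6, 206.1]), 0.85)]
hood [(array([232., 207.]), 0.92)]
gauge_grip [(array([223.5, 263.7]), 0.63), (array([301.6, 253.4]), 0.43)]
gauge_bore [(array([226.5, 282.5]), 0.83)]
gauge_seat [(array([227.5, 279.7]), 0.67)]
hatch [(array([220. , 174.4]), 0.96), (array([219.9, 193.8]), 0.66)]
peg_mid [(array([218.5, 194.6]), 0.59)]
cover_bar [(array([237.6, 145.7]), 0.75)]
pliers [(array([304.9, 251.3]), 0.75), (array([219.2, 175.4]), 0.39)]
loupe [(array([324.2, 183.6]), 0.56)]
solder_tin [(array([313.3, 170.6]), 0.62)]
top [ 283.2 -285.1 1118. ] [ 0.7 -0.7  0.1 -0.1] [[429.1   0.  253.4]
 [  0.  429.1 196.5]
 [  0.    0.    1. ]]
gauge [(array([147.2, 197.8]), 0.56), (array([147.3, 201.6]), 0.53)]
stand [(array([152.9, 203.3]), 0.63)]
case [(array([261.8, 162.3]), 0.93)]
hood [(array([261.9, 163.1]), 0.89)]
gauge_grip [(array([141.3, 195.5]), 0.71)]
gauge_bore [(array([147.2, 201.8]), 0.48)]
gauge_seat [(array([147.6, 196.5]), 0.46)]
hatch [(array([235.5, 144.2]), 0.62)]
peg_mid [(array([239.6, 145.3]), 0.77)]
cover_bar [(array([280.2, 146.3]), 0.82)]
pliers [(array([220.1, 248.3]), 0.68)]
loupe [(array([331.5, 248.7]), 0.66)]
solder_tin [(array([350.3, 223.8]), 0.63)]
```

View pics/side0.png

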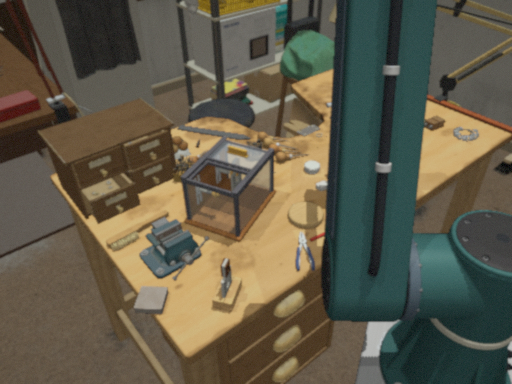

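View pics/top0.png

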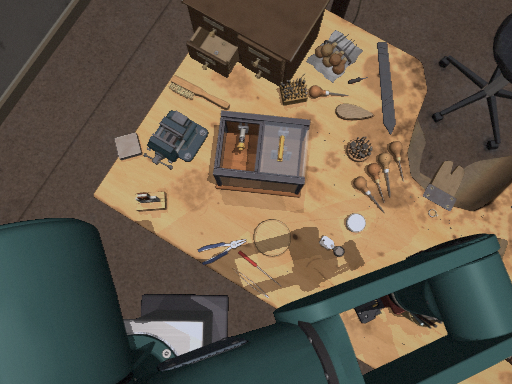

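Run:
```python
from h import *
np.set_printoptions(precision=1,suppress=True)
hts=dict(stand=0,gauge=10,gauge_grip=95,gauge_bore=44,gauge_seat=64,case=0,hood=0,hatch=142,peg_mid=80,cover_bar=168,pliers=0,loupe=0,solder_tin=0)
for n in ['side','top']:
    c=read_camera(n)
    for l,z in hts.items():
        m=mark_of(l,n)
        print(n,l,[(w(c,*x['xy'],z=z)[:2],round(x['p'],2)) for x in m[:2]])
    for l in ['stand','gauge','case','hood','cover_bar']:
        for x in trace(l,n)[:1]:
            v,u=np.nonzero(x['mask']&(c['range_z']>0))
            P=np.array([w(c,a,b) for a,b in zip(u,v)])
            print(l,round(x['p'],2),len(u),np.percentile(P,[2,50,98],axis=0).ravel())
            t=P[P[:,2]>np.percentile(P[:,2],90)-4][:,:2].astype(np.float32); print('  rect of top',cv2.minAreaRect(t))
```

```text
side stand [(array([444.4, -12.3]), 0.89)]
side gauge [(array([451.8, -17.7]), 0.59), (array([ 550.3, -292.5]), 0.48)]
side gauge_grip [(array([450.3, -10.7]), 0.67), (array([ 508.9, -182.6]), 0.39)]
side gauge_bore [(array([448.3,  -6.4]), 0.87)]
side gauge_seat [(array([445.5, -11.3]), 0.79)]
side case [(array([ 393.5, -559.7]), 0.66), (array([ 555.1, -302.7]), 0.57)]
side hood [(array([ 556.2, -296.9]), 0.89)]
side hatch [(array([ 571.6, -244.3]), 0.96)]
side peg_mid [(array([ 567.1, -236.3]), 0.71), (array([ 606.7, -322.7]), 0.43)]
side cover_bar [(array([ 548.7, -334. ]), 0.89)]
side pliers [(array([ 337.7, -211.9]), 0.51)]
side loupe [(array([ 350.3, -485.5]), 0.57)]
side solder_tin [(array([ 396.1, -548. ]), 0.49)]
stand 0.77 593 [425.6 -50.5  -0.6 439.1   5.4  26.4 467.7  24.7  30.3]
  rect of top ((448.4435729980469, -13.667724609375), (43.94549560546875, 76.93920135498047), 2.776306390762329)
gauge 0.63 296 [442.9 -32.   29.5 447.4  -4.2  76.6 454.3  11.8 112. ]
  rect of top ((448.9369812011719, -12.498634338378906), (11.268857955932617, 20.74566078186035), 4.2040848731994
[... 1234 characters left out ...]
rect of top ((448.535400390625, -16.541072845458984), (11.964406967163086, 22.019271850585938), 0.4655514657497406)
case 0.66 6984 [ 477.1 -401.5    7.6  557.6 -299.   144.5  639.6 -196.2  155.2]
  rect of top ((561.205078125, -299.9638671875), (211.5530548095703, 156.29620361328125), 84.36847686767578)
hood 0.63 2855 [ 476.6 -404.    23.5  507.1 -285.7  143.6  640.5 -193.6  155. ]
  rect of top ((561.7774658203125, -300.1011962890625), (210.90847778320312, 157.16831970214844), 84.55870056152344)
cover_bar 0.93 2098 [ 497.  -389.3  145.3  555.2 -343.7  149.1  618.1 -296.8  168.7]
  rect of top ((557.9283447265625, -344.5594787597656), (95.53255462646484, 127.684326171875), 84.17372131347656)
```

```bash
cat >> h.py <<'E'
def go(P,axis=None):
    """shift in tool axes cm and turn deg to put TCP at P with tool y along +-axis angle deg"""
    o=get_obs();Rm=R.from_quat(o['ee_rot']).as_matrix()
    print('t',round(o['t'],2),'pos',o['ee_pos'],'f',o['ft_force'],'w',round(o['gripper_width'],2),'toolx',Rm[:,0],'tooly',Rm[:,1], 'z',Rm[:,2])
    print(' j6',o['joint_positions'][5],'shift cm',np.round(Rm.T@(np.array(P)-o['ee_pos'])/10,2))
    if axis is not None:
        a=np.degrees(np.arctan2(Rm[1,1],Rm[0,1])); d=(axis-a+90)%180-90
        print(' tooly ang',a,'turn about tool z (deg)',-d)
E
python3 - <<'E'
from h import *
np.set_printoptions(precision=3,suppress=True)
c=shot('wrist','wr0.png')
o=get_obs();Rm=R.from_quat(o['ee_rot']).as_matrix()
print('wrist cam in tool',Rm.T@(c['position']-o['ee_pos']),(Rm.T@R.from_quat(c['orientation']).as_matrix()).round(2),c['camera_matrix'])
go([449,-16,250],3.5)
E
```

```text
wrist cam in tool [  80.239   -0.065 -161.07 ] [[-0.   -0.96 -0.29]
 [ 1.   -0.   -0.  ]
 [ 0.   -0.29  0.96]] [[268.112   0.    255.943]
 [  0.    268.112 192.268]
 [  0.      0.      1.   ]]
t 3.35 pos [ 258.155 -541.583  222.615] f [-0.843 -1.011 -0.258] w 87.99 toolx [0.903 0.43  0.   ] tooly [ 0.43  -0.903 -0.   ] z [-0.  0. -1.]
 j6 -0.11508305514587662 shift cm [ 39.84 -39.23  -2.73]
 tooly ang -64.51436000002971 turn about tool z (deg) -68.01436000002971
```

Run:
```python
from h import *
a=cv2.imread('pics/top0.png')[95:220,125:325];cv2.imwrite('pics/topz.png',cv2.resize(a,None,fx=4,fy=4,interpolation=3))
a=cv2.imread('pics/side0.png')[130:320,170:290];cv2.imwrite('pics/sidez.png',cv2.resize(a,None,fx=3.1,fy=3.1,interpolation=3))
```

```text
(no output)
```

View pics/topz.png

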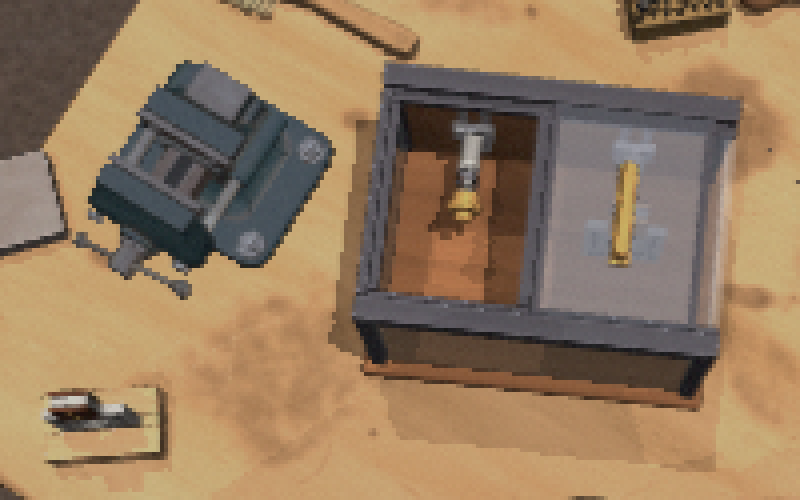

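View pics/sidez.png

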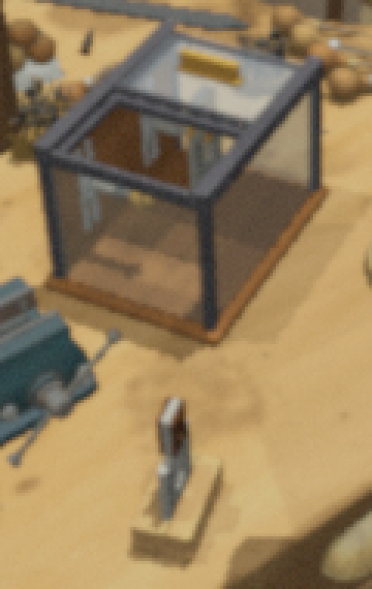

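```bash
cat >> h.py <<'E'
def plan(P,axis=None,v=4.5,n=5,wr=7.0,dz_first=False):
    """suggest n rows toward P"""
    o=get_obs();Rm=R.from_quat(o['ee_rot']).as_matrix();p=np.array(o['ee_pos'])/10;P=np.array(P)/10.
    d=0
    if axis is not None:
        a=np.degrees(np.arctan2(Rm[1,1],Rm[0,1])); d=-((axis-a+90)%180-90)
    N=max(int(np.ceil(np.linalg.norm(P-p)/v)),int(np.ceil(abs(d)/wr)),1)
    L=[];T=[]
    for i in range(min(n,N)):
        s=np.round(Rm.T@((P-p)/(N-i)),2);p=p+Rm@s;L.append(s.tolist());t=round(d/N,2);T.append(t)
        Rm=Rm@R.from_euler('z',t,degrees=True).as_matrix()
    print('t',round(o['t'],2),'pos',o['ee_pos'].round(1),'f',o['ft_force'].round(2),'w',round(o['gripper_width'],2),'N',N)
    print('"linear":%s,"turn":%s'%(L,T))
E
python3 - <<'E'
from h import *
plan([449,-16,260],3.5,n=15)
E
```

```text
t 3.35 pos [ 258.2 -541.6  222.6] f [-0.84 -1.01 -0.26] w 87.99 N 13
"linear":[[3.06, -3.02, -0.29], [3.33, -2.73, -0.29], [3.56, -2.41, -0.29], [3.77, -2.08, -0.29], [3.94, -1.72, -0.29], [4.08, -1.36, -0.29], [4.19, -0.98, -0.28], [4.26, -0.59, -0.29], [4.3, -0.2, -0.28], [4.3, 0.19, -0.29], [4.26, 0.58, -0.28], [4.19, 0.96, -0.29], [4.08, 1.34, -0.28]],"turn":[np.float64(-5.23), np.float64(-5.23), np.float64(-5.23), np.float64(-5.23), np.float64(-5.23), np.float64(-5.23), np.float64(-5.23), np.float64(-5.23), np.float64(-5.23), np.float64(-5.23), np.float64(-5.23), np.float64(-5.23), np.float64(-5.23)]
```

```bash
python3 -m creep '{"linear":[[3.1,-3.0,-0.6],[3.3,-2.7,-0.6],[3.6,-2.4,-0.6],[3.8,-2.1,-0.6],[3.9,-1.7,-0.6]],"turn":[-5.2,-5.2,-5.2,-5.2,-5.2],"jaw":[6,5,5,5,5]}' 50
python3 -m creep '{"linear":[[4.1,-1.4,-0.3],[4.2,-1.0,-0.3],[4.3,-0.6,-0.3],[4.3,-0.2,-0.2],[4.3,0.2,0]],"turn":[-5.2,-5.2,-5.2,-5.2,-5.2],"jaw":[5,5,5,5,5]}'
python3 - <<'E'
from h import *
plan([449,-16,260],3.5,n=15)
E
```

```text
t: 3.85
ee_pos: [332.7, -338.2, 253.0]
ee_rot: [0.9, 0.436, 0.0, 0.0]
ft_force: [1.3, -1.3, 1.1]
gripper_width: 51.7
t: 4.35
ee_pos: [407.1, -135.4, 264.3]
ee_rot: [0.779, 0.627, 0.0, 0.001]
ft_force: [-0.1, -0.1, -0.4]
gripper_width: 49.7
t 4.35 pos [ 407.1 -135.4  264.3] f [-0.12 -0.09 -0.45] w 49.74 N 3
"linear":[[4.19, 0.51, 0.14], [4.12, 0.9, 0.14], [4.02, 1.27, 0.15]],"turn":[np.float64(-5.27), np.float64(-5.27), np.float64(-5.27)]
```

```bash
python3 -m creep '{"linear":[[4.2,0.5,0.14],[4.1,0.9,0.14],[4.0,1.3,0.15],[0,0,0]],"turn":[-5.3,-5.3,-5.2,0],"jaw":[5,5,5,5]}' 50
python3 - <<'E'
from h import *
np.set_printoptions(precision=1,suppress=True)
c=shot('wrist','wr1.png')
for l,z in [('gauge_grip',95),('gauge',10),('gauge_bore',44),('stand',0)]:
    for x in mark_of(l,'wrist')[:2]: print(l,x['xy'],round(x['p'],2),w(c,*x['xy'],z=z))
for l in ['gauge','stand']:
    for x in trace(l,'wrist')[:1]:
        v,u=np.nonzero(x['mask']&(c['range_z']>0))
        P=np.array([w(c,a,b) for a,b in zip(u,v)])
        print(l,round(x['p'],2),len(u),np.percentile(P,[2,50,98],axis=0).ravel())
        for lo,hi in ([(108,116)] if l=='gauge' else [(24,32)]):
            t=P[(P[:,2]>lo)&(P[:,2]<hi)][:,:2].astype(np.float32); print('  rect',len(t),cv2.minAreaRect(t),t.mean(0))
plan([449,-16,260],3.5,n=15)
E
```

```text
t: 4.75
ee_pos: [450.0, -13.8, 259.4]
ee_rot: [0.684, 0.73, 0.001, -0.0]
ft_force: [0.3, -0.2, -0.3]
gripper_width: 50.4
gauge_grip [254.1, 177.3] 0.52 [447.1 -13.4  95. ]
gauge [255.6, 167.5] 0.6 [449.2 -18.3  10. ]
gauge [327.9, 323.3] 0.44 [ 604.1 -307.1   10. ]
gauge_bore [254.0, 172.5] 0.82 [447.  -18.8  44. ]
stand [255.9, 162.0] 0.64 [449.3 -11.5   0. ]
gauge 0.63 339 [443.2 -40.2  28.1 449.   -9.9 109.9 455.8   8.4 111.7]
  rect 202 ((449.62109375, -16.101871490478516), (12.082450866699219, 23.765186309814453), 3.7298412322998047) [449.7 -15.8]
stand 0.69 1110 [427.4 -50.4   8.9 446.3  -6.8  27.  470.6  20.8  28.6]
  rect 1047 ((449.1191711425781, -16.403350830078125), (43.19511795043945, 73.12710571289062), 4.583683013916016) [448.8 -10.9]
t 5.1 pos [448.7 -19.2 259.4] f [0.3 0.2 0.6] w 50.01 N 1
"linear":[[0.31, 0.05, -0.06]],"turn":[np.float64(-0.36)]
```

View pics/wr1.png

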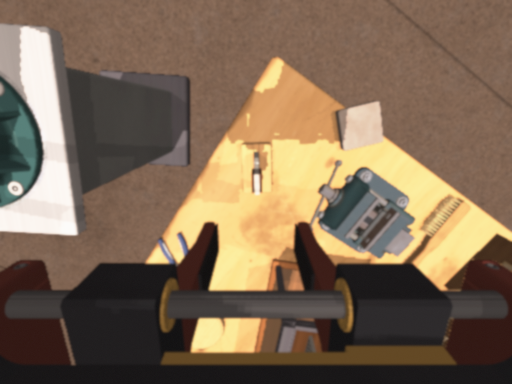

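Run:
```python
from h import *
plan([449.3,-16.3,80],4.2,n=15,v=4)
```

```text
t 5.1 pos [448.7 -19.2 259.4] f [0.33 0.24 0.6 ] w 50.01 N 5
"linear":[[0.06, 0.02, 3.59], [0.06, 0.01, 3.59], [0.05, 0.02, 3.59], [0.06, 0.01, 3.59], [0.05, 0.02, 3.58]],"turn":[np.float64(-0.21), np.float64(-0.21), np.float64(-0.21), np.float64(-0.21), np.float64(-0.21)]
```

```bash
python3 -m creep '{"linear":[[0.15,0.04,4],[0.14,0.04,4],[0,0,4],[0,0,3],[0,0,2.9]],"turn":[-0.5,-0.5,0,0,0],"jaw":[5,5,5,5,5]}' 50
python3 -m creep '{"linear":[[0,0,0],[0,0,0]],"turn":[0,0],"jaw":[4,3]}'
python3 - <<'E'
from h import *
plan([449.3,-16.3,80],4.2,n=15,v=4)
E
```

```text
t: 5.6
ee_pos: [449.2, -16.0, 79.1]
ee_rot: [0.681, 0.732, -0.0, -0.0]
ft_force: [-0.1, 0.6, 0.8]
gripper_width: 49.9
t: 5.8
ee_pos: [449.4, -15.7, 80.6]
ee_rot: [0.681, 0.733, -0.0, -0.001]
ft_force: [1.1, -0.2, 1.3]
gripper_width: 37.6
t 5.8 pos [449.4 -15.7  80.6] f [ 1.09 -0.21  1.26] w 37.6 N 1
"linear":[[-0.06, -0.01, 0.06]],"turn":[np.float64(-0.0)]
```

```bash
python3 -m creep '{"linear":[[0,0,0],[0,0,0],[0,0,0],[0,0,0]],"turn":[0,0,0,0],"jaw":[2.2,1.6,1.0,0.5]}' 55
python3 -m creep '{"linear":[[0,0,0],[0,0,0]],"turn":[0,0],"jaw":[0.3,0.3]}' 55
python3 - <<'E'
from h import *
plan([449.3,-16.3,80],4.2,n=15,v=4)
E
```

```text
t: 6.2
ee_pos: [450.6, -15.2, 81.5]
ee_rot: [0.68, 0.733, 0.001, 0.001]
ft_force: [-0.1, 1.1, 7.8]
gripper_width: 13.0
t: 6.4
ee_pos: [450.6, -15.2, 81.5]
ee_rot: [0.68, 0.733, 0.001, 0.001]
ft_force: [-0.7, 0.3, 6.9]
gripper_width: 12.4
t 6.4 pos [450.6 -15.2  81.5] f [-0.66  0.3   6.95] w 12.43 N 1
"linear":[[-0.1, -0.14, 0.15]],"turn":[np.float64(0.09)]
```

```bash
python3 -m creep '{"linear":[[0,0,-0.5],[0,0,-1],[0,0,-1.5],[0,0,-2],[0,0,-3]],"turn":[0,0,0,0,0],"jaw":[0.3,0.3,0.3,0.3,0.3]}' 55
python3 - <<'E'
from h import *
plan([449.3,-16.3,80],4.2,n=15,v=4)
E
```

```text
t: 6.9
ee_pos: [447.6, -14.6, 160.6]
ee_rot: [0.68, 0.733, -0.001, -0.002]
ft_force: [0.0, 0.2, -1.5]
gripper_width: 12.8
t 6.9 pos [447.6 -14.6 160.6] f [ 0.02  0.17 -1.54] w 12.82 N 3
"linear":[[-0.06, 0.06, 2.69], [-0.06, 0.07, 2.69], [-0.07, 0.06, 2.68]],"turn":[np.float64(0.03), np.float64(0.03), np.float64(0.03)]
```

```bash
python3 -m creep '{"linear":[[0,0,-3],[0,0,-4],[0,0,-4.5]],"turn":[0,0,0],"jaw":[0.3,0.3,0.3]}' 55
python3 - <<'E'
from h import *
plan([562,-340,278],-5.5,n=15,v=4.5)
E
```

```text
t: 7.2
ee_pos: [447.6, -14.6, 276.7]
ee_rot: [0.68, 0.733, -0.001, -0.001]
ft_force: [1.5, -0.0, -1.3]
gripper_width: 11.7
t 7.2 pos [447.6 -14.6 276.7] f [ 1.54 -0.02 -1.33] w 11.68 N 8
"linear":[[-4.16, 1.12, -0.02], [-4.14, 1.21, -0.02], [-4.11, 1.3, -0.03], [-4.08, 1.39, -0.02], [-4.05, 1.47, -0.03], [-4.02, 1.56, -0.02], [-3.99, 1.64, -0.03], [-3.95, 1.73, -0.02]],"turn":[np.float64(1.22), np.float64(1.22), np.float64(1.22), np.float64(1.22), np.float64(1.22), np.float64(1.22), np.float64(1.22), np.float64(1.22)]
```

```bash
python3 -m creep '{"linear":[[-3,0.8,0],[-4.1,1.2,0],[-4.1,1.3,0],[-4.1,1.4,0],[-4.1,1.5,0]],"turn":[1.2,1.2,1.2,1.2,1.2],"jaw":[0.3,0.3,0.3,0.3,0.3]}' 55
python3 -m creep '{"linear":[[-4.0,1.6,0],[-4.0,1.6,0],[-4,1.6,0],[-1.1,0.4,0],[0,0,0]],"turn":[1.2,1.2,1.2,0,0],"jaw":[0.3,0.3,0.3,0.3,0.3]}' 55
python3 - <<'E'
from h import *
np.set_printoptions(precision=1,suppress=True)
c=shot('wrist','wr2.png');np.save('rng2.npy',c['range_z'])
for l,z in [('hatch',142),('peg_mid',80),('collar_mid',80),('cover_bar',168),('case',0),('hood',0)]:
    for x in mark_of(l,'wrist')[:2]: print(l,x['xy'],round(x['p'],2),w(c,*x['xy'],z=z))
for l in ['hood','case']:
    for x in trace(l,'wrist')[:1]:
        v,u=np.nonzero(x['mask']&(c['range_z']>0))
        P=np.array([w(c,a,b) for a,b in zip(u,v)])
        print(l,round(x['p'],2),len(u),np.percentile(P,[2,50,98],axis=0).ravel())
        t=P[(P[:,2]>137)&(P[:,2]<147)][:,:2].astype(np.float32); print('  rect',len(t),cv2.minAreaRect(t),t.mean(0))
plan([562,-340,278],-5.5,n=15)
E
```

```text
t: 7.7
ee_pos: [516.9, -208.2, 275.9]
ee_rot: [0.718, 0.696, -0.0, -0.001]
ft_force: [0.8, 0.1, -1.3]
gripper_width: 12.7
t: 8.2
ee_pos: [561.7, -341.9, 274.9]
ee_rot: [0.74, 0.673, -0.0, -0.001]
ft_force: [0.3, 1.0, -1.5]
gripper_width: 12.5
hatch [255.0, 94.9] 0.68 [ 568.9 -246.6  142. ]
peg_mid [261.3, 96.2] 0.73 [ 576.6 -245.7   80. ]
collar_mid [267.4, 99.8] 0.85 [ 583.9 -250.7   80. ]
collar_mid [143.0, 249.4] 0.64 [ 382.4 -442.9   80. ]
cover_bar [252.2, 192.3] 0.56 [ 556.8 -343.1  168. ]
case [254.0, 138.1] 0.7 [ 561.1 -304.     0. ]
case [95.7, 93.0] 0.51 [ 326.6 -213.5    0. ]
hood [254.8, 136.9] 0.81 [ 562.5 -302.2    0. ]
hood 0.8 12473 [ 482.6 -402.8   20.2  561.5 -245.4  145.6  643.4 -193.3  151.8]
  rect 4406 ((561.900634765625, -300.8323669433594), (212.49652099609375, 131.62860107421875), 84.45105743408203) [ 566.1 -256.1]
case 0.79 28064 [ 486.8 -395.2    8.   564.  -284.3  146.2  639.9 -196.   152. ]
  rect 7829 ((561.900634765625, -300.8323669433594), (212.49652099609375, 131.62860107421875), 84.45105743408203) [ 562.6 -293.4]
t 8.65 pos [ 562.2 -339.8  275.7] f [ 0.7  0.1 -1.6] w 12.3 N 1
"linear":[[-0.02, -0.02, -0.23]],"turn":[np.float64(0.24)]
```

View pics/wr2.png

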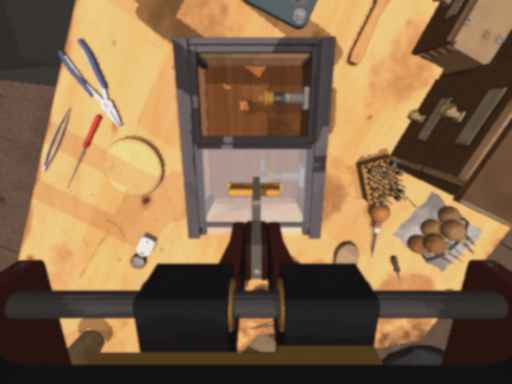

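Run:
```python
from h import *
np.set_printoptions(precision=1,suppress=True,linewidth=220)
c=read_camera('wrist')
a=c['color'][30:150,170:340];cv2.imwrite('pics/wz.png',cv2.resize(a,None,fx=4.5,fy=4.5,interpolation=3))
y=np.radians(-5.5);C=np.array([561.8,-300.5]);Rc=np.array([[np.cos(y),-np.sin(y)],[np.sin(y),np.cos(y)]])
def tocase(P): return np.c_[(P[:,:2]-C)@Rc,P[:,2]]
vv,uu=np.mgrid[30:150,170:345];vv=vv.ravel();uu=uu.ravel()
ok=c['range_z'][vv,uu]>0
P=tocase(np.array([w(c,a,b) for a,b in zip(uu[ok],vv[ok])]))
# peg points
s=P[(abs(P[:,1]-53)<16)&(P[:,0]>-10)&(P[:,0]<60)&(P[:,2]>55)&(P[:,2]<120)]
for lo in range(-5,60,3):
    q=s[(s[:,0]>=lo)&(s[:,0]<lo+3)]
    if len(q): print(lo,len(q),'y',q[:,1].min(),q[:,1].max(),'med',np.median(q[:,1]),'z pct',np.percentile(q[:,2],[5,50,95]))
# frame: top pts
t=P[(P[:,2]>138)&(P[:,2]<146)]
for name,q in [('x edges at y 53',P[(abs(P[:,1]-53)<20)&(P[:,2]>138)])]:
    print(name, np.sort(q[:,0])[[0,5,-6,-1]], 'inner', q[q[:,0]<0][:,0].max(), q[q[:,0]>0][:,0].min())
q=P[(abs(P[:,0])<40)&(P[:,2]>138)]
print('y', q[q[:,1]>53][:,1].min(),q[q[:,1]>53][:,1].max(), q[q[:,1]<53][:,1].max())
for x in trace('cover_bar','wrist')[:1]+[]:
    v,u=np.nonzero(x['mask']&(c['range_z']>0));B=tocase(np.array([w(c,a,b) for a,b in zip(u,v)]));b=B[B[:,2]>160]
    print('bar',len(b),np.percentile(b,[3,50,97],axis=0).ravel())
```

```text
4 17 y 48.62916513961749 58.18852627419515 med 53.292136443405916 z pct [81.7 85.6 86.9]
7 18 y 48.672108406096555 58.14902397246399 med 53.29123958330207 z pct [83.6 85.7 87. ]
10 34 y 42.72492451371598 62.612630820616374 med 54.32193982689783 z pct [83.2 90.9 92.5]
13 45 y 42.7210691688644 64.14423805163116 med 50.879399869040235 z pct [83.3 90.3 92.9]
16 28 y 45.125992230769455 60.360711841031005 med 52.66628998418362 z pct [85.2 88.7 90.2]
19 41 y 45.14657062900984 60.47309546484764 med 53.229248114772 z pct [84.1 88.6 90. ]
22 24 y 45.16100787446219 60.41835542688957 med 52.723631705184 z pct [84.6 88.  90.3]
25 22 y 48.67936669061097 59.237005262517 med 54.0162925155896 z pct [79.  86.1 88.7]
28 22 y 46.38159819828663 59.40597227109045 med 53.41135807252372 z pct [78.9 84.8 88. ]
31 22 y 46.39668587916298 59.45836007027119 med 54.003474047775285 z pct [79.5 84.9 89. ]
34 26 y 46.403245558151895 59.2948923670872 med 52.2575841507318 z pct [79.  85.6 87.7]
37 23 y 46.42064196226442 59.48821365302431 med 53.395146093094496 z pct [82.1 86.9 89. ]
40 32 y 47.58957737169645 59.49628512047839 med 53.4054607675132 z pct [82.4 86.5 88.3]
43 23 y 47.60391796899597 59.58268769443747 med 53.3875125180444 z pct [82.2 86.6 88.1]
46 30 y 47.63458976079319 59.5629787984314 med 53.44200463321724 z pct [82.6 86.7 88.3]
49 25 y 47.63484596074047 59.58918128043005 med 53.44816500770542 z pct [81.8 86.4 88. ]
52 26 y 47.651720794336384 59.54512918510676 med 53.47155308528667 z pct [82.4 86.9 88.1]
55 27 y 47.672423743207155 59.603992208107755 med 53.46682768885379 z pct [82.7 86.7 87.8]
58 25 y 41.70954982116514 64.7995638973275 med 53.50279934923465 z pct [78.  86.1 90.5]
x edges at y 53 [-77.8 -77.4  78.   78.4] inner -57.46230353999088 58.02440115494496
y 93.86745095111269 106.40627141130555 12.367309411194721
```

View pics/wz.png

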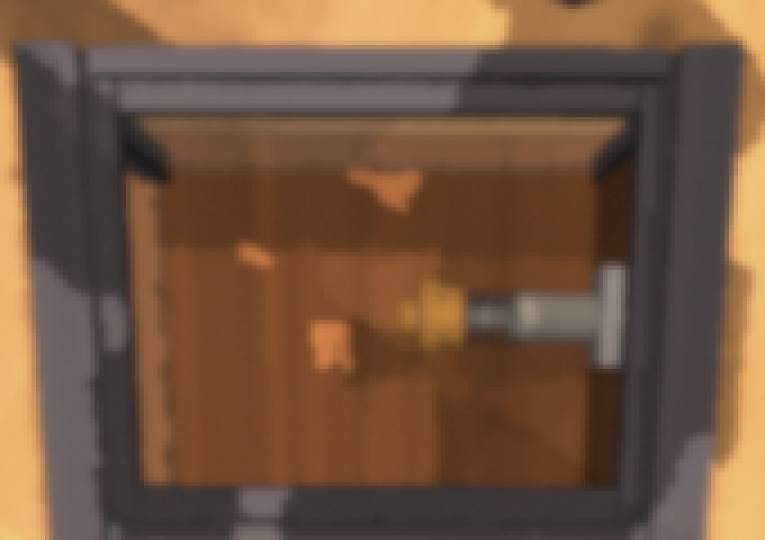

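```bash
cat > g.py <<'E'
from h import *
def gauge_tool():
    c=read_camera('wrist');o=get_obs();Rm=R.from_quat(o['ee_rot']).as_matrix()
    vv,uu=np.mgrid[150:290,235:280];vv=vv.ravel();uu=uu.ravel()
    ok=c['range_z'][vv,uu]>0;vv=vv[ok];uu=uu[ok]
    P=np.array([w(c,a,b) for a,b in zip(uu,vv)]);T=(P-o['ee_pos'])@Rm
    return c,o,T,uu,vv
E
python3 - <<'E'
from g import *
np.set_printoptions(precision=1,suppress=True,linewidth=220)
c,o,T,u,v=gauge_tool()
a=c['color'][150:290,190:320];cv2.imwrite('pics/gz.png',cv2.resize(a,None,fx=4,fy=4,interpolation=3))
for z in range(-50,80,5):
    q=T[(T[:,2]>=z)&(T[:,2]<z+5)&(abs(T[:,1])<8)]
    if len(q): print(z,len(q),'x',np.percentile(q[:,0],[5,50,95]),'y',np.percentile(q[:,1],[2,50,98]))
E
```

```text
-50 81 x [-3.6  5.8 11.1] y [-7.8  5.4  7.7]
-45 61 x [ 6.5  9.6 11.4] y [-7.7  5.5  7.9]
-40 69 x [-9.   0.1 11.2] y [-7.9  5.3  7.7]
-35 127 x [-9.5  5.6 10.9] y [-7.6  3.3  7.9]
-30 822 x [-11.1   0.7  10.5] y [-6.8 -0.6  5.6]
-25 117 x [ 9.4 10.2 11.1] y [-7.8 -0.   7.7]
-20 100 x [ 9.4 10.2 11.2] y [-7.7 -0.   7.6]
-15 97 x [ 9.5 10.1 11.1] y [-7.9 -0.   7.8]
-10 87 x [ 9.4 10.1 11.3] y [-7.5  0.   7.5]
-5 71 x [ 9.4 10.2 11.3] y [-7.4  0.   7.5]
0 52 x [ 9.5 10.1 11.1] y [-7.2 -0.6  5.9]
5 200 x [10.  17.2 23.8] y [-4.  -1.3  1.4]
10 24 x [17.2 23.9 24.1] y [-3.7 -0.6  2.2]
15 20 x [19.3 23.8 24.1] y [-3.4 -0.3  2.2]
20 17 x [23.7 23.9 24.1] y [-3.5 -1.3  1.5]
25 14 x [23.6 23.9 24.2] y [-3.6 -0.2  1.6]
30 13 x [23.6 23.8 24.1] y [-3.6 -2.1  1.5]
35 14 x [23.8 23.9 24.2] y [-3.5 -0.6  1.7]
40 16 x [23.7 23.9 24.1] y [-3.8 -1.   1.7]
45 13 x [23.6 23.8 24.1] y [-3.9 -1.4  1.6]
50 11 x [23.6 23.8 24. ] y [-3.8 -0.6  1.8]
55 13 x [23.6 23.9 24.1] y [-4.  -1.5  1.7]
60 10 x [23.6 23.8 24.2] y [-3.9 -1.1  1.1]
65 7 x [23.5 24.  24.2] y [-3.3 -1.5  0.1]
70 3 x [23.6 23.8 23.8] y [-2.3  0.3  1.1]
```

View pics/gz.png

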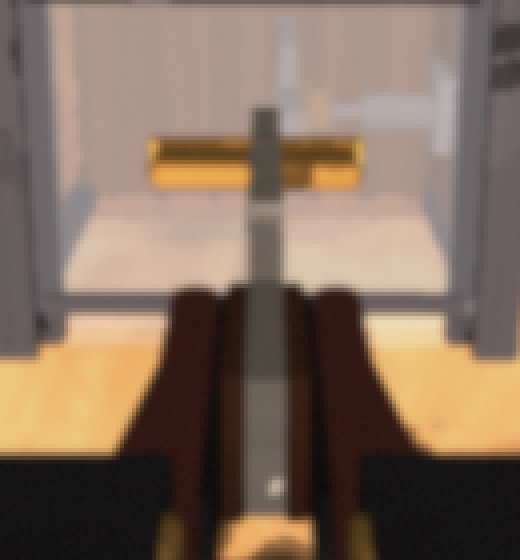

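Run:
```python
from h import *
c=shot('side','side1.png')
o=get_obs();u,v=proj(c,[o['ee_pos']])[0];print(u,v)
u=int(u);v=int(v);a=c['color'][max(v-45,0):v+65,u-55:u+55];cv2.imwrite('pics/sg.png',cv2.resize(a,None,fx=5,fy=5,interpolation=2))
a=cv2.imread('pics/side0.png')[245:315,200:255];cv2.imwrite('pics/sg0.png',cv2.resize(a,None,fx=8,fy=8,interpolation=2))
```

```text
233.40057665790468 110.36315844054137
```

View pics/sg.png

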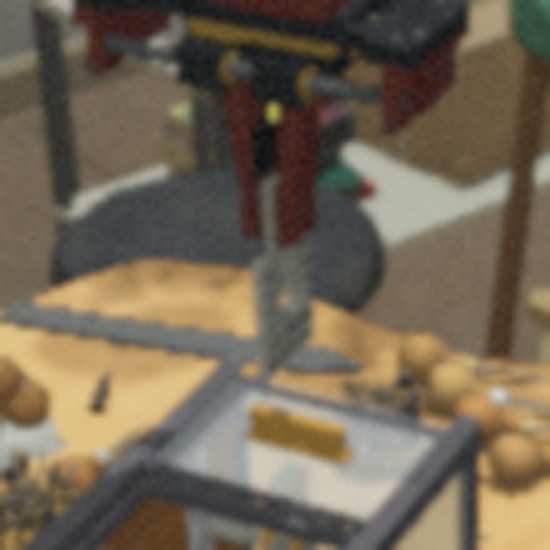

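View pics/sg0.png

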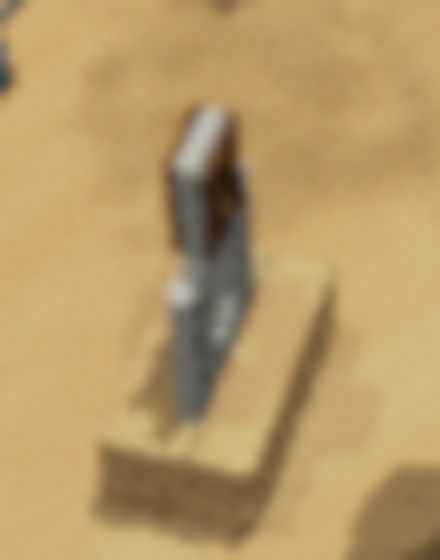

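```bash
python3 -m creep '{"linear":[[0,0,0],[0,0,0],[0,0,0],[0,0,0],[0,0,0]],"turn":[8,8,8,8,8],"jaw":[0.3,0.3,0.3,0.3,0.3]}' 55
python3 - <<'E'
from h import *
np.set_printoptions(precision=1,suppress=True,linewidth=220)
c=shot('side','side2.png')
o=get_obs();Rm=R.from_quat(o['ee_rot']).as_matrix();print(o['ee_pos'],o['joint_positions'])
u,v=proj(c,[o['ee_pos']])[0].astype(int)
a=c['color'][max(v-25,0):v+65,u-45:u+45];cv2.imwrite('pics/sg2.png',cv2.resize(a,None,fx=6,fy=6,interpolation=2))
vv,uu=np.mgrid[v-5:v+60,u-30:u+30];vv=vv.ravel();uu=uu.ravel()
T=(np.array([w(c,a,b) for a,b in zip(uu,vv)])-o['ee_pos'])@Rm
gy=T[:,0]+1; gz=71.5-T[:,2]; d=T[:,1]
m=(abs(d)<12)&(abs(gy)<27)
G=np.full((24,19),np.nan)
for a,b,e in zip(gz[m],gy[m],d[m]):
    i=int(a//3);j=int((b+28.5)//3)
    if 0<=i<24 and 0<=j<19: G[i,j]=e if np.isnan(G[i,j]) else (G[i,j]+e)/2
print('cols y',np.arange(-27,28,3))
for i in range(23,-1,-1): print(i*3+1.5,G[i])
E
```

```text
t: 9.35
ee_pos: [562.2, -340.7, 275.3]
ee_rot: [0.926, 0.377, -0.0, -0.0]
ft_force: [0.4, 0.2, -1.7]
gripper_width: 12.6
[ 562.2 -340.8  275.3] [-0.6  0.4  1.3  0.   1.4  0.2]
cols y [-27 -24 -21 -18 -15 -12  -9  -6  -3   0   3   6   9  12  15  18  21  24  27]
70.5 [ nan  nan  nan  nan  nan  nan  nan  nan  nan  nan  nan  nan  nan -2.9  nan  nan  nan  nan  nan]
67.5 [ nan  nan  nan -2.7 -2.4  nan  nan  nan  nan  nan  nan  nan  nan  1.8  nan -1.3 -2.4  nan  nan]
64.5 [ nan -1.8 -1.4 -5.  -4.2 -3.5 -6.4 -6.6 -4.9 -4.4 -4.9 -2.6  nan -4.  -2.  -4.8 -4.9 -1.2 -4.2]
61.5 [ nan  nan -6.6 -5.1 -5.5  nan -7.2  nan  nan -6.4 -4.3 -4.1 -1.7 -5.5 -4.5 -4.1 -3.9 -6.4  0.8]
58.5 [ nan  nan -4.8 -6.4  nan -4.4 -3.5 -3.3  nan  nan -4.2 -3.5 -4.  -3.9 -2.2 -2.8 -5.  -3.7 -0.2]
55.5 [ nan  nan -4.4 -5.1 -3.5 -2.9 -3.2 -2.8 -1.5 -1.6  nan -2.6  nan -6.  -4.6 -4.9 -5.6 -3.8  nan]
52.5 [ nan  nan -5.3 -3.7 -3.5 -5.6 -4.8 -2.3 -3.3  nan  nan -3.7  nan -5.9 -4.9 -3.8 -3.5 -6.5 -4.2]
49.5 [ nan  nan -4.1 -3.5  nan -4.4 -4.  -2.3  nan  nan  nan  nan -4.4 -3.6 -5.6 -5.  -5.  -6.  -5.4]
46.5 [ nan  nan  nan -7
[... 905 characters left out ...]
 -3.2 -3.5 -6.2 -3.9 -4.4 -3.6 -7.8 -5.  -6.1 -5.9  nan -2.5 -3.7 -3.  -6.4 -5.3 -4.   1.4]
16.5 [ nan -4.9 -5.9 -6.3 -7.9 -4.6 -6.6  nan -5.6 -4.5  nan -5.3 -4.3 -3.9 -6.8 -4.8  nan -3.7 -5.5]
13.5 [ nan -4.8 -4.6 -0.   nan -5.1 -5.9 -5.9 -5.7 -4.8 -6.4 -5.3 -6.6 -4.5  nan -5.3 -4.2 -0.5 -7.5]
10.5 [ nan  nan -5.8 -5.8 -4.2 -3.6 -6.   nan  nan  nan -3.5  nan -6.9 -4.8 -1.9 -4.4 -3.6  nan  nan]
7.5 [ nan  nan  nan -8.  -5.1 -6.  -1.6 -5.9 -4.7 -4.6 -4.   nan -5.9 -4.2 -3.2  nan -4.  -4.2 -5.9]
4.5 [ nan -3.4 -1.2 -5.9 -6.4 -7.7 -6.2  nan  nan  nan -5.  -7.7 -4.6 -4.  -6.4 -5.3 -2.9 -4.8 -5.2]
1.5 [ nan -4.4  nan -4.7  nan -5.9  nan -3.  -1.9  nan -5.5  nan  nan -5.5 -4.  -4.4 -3.8 -5.1 -5.7]
```

View pics/sg2.png

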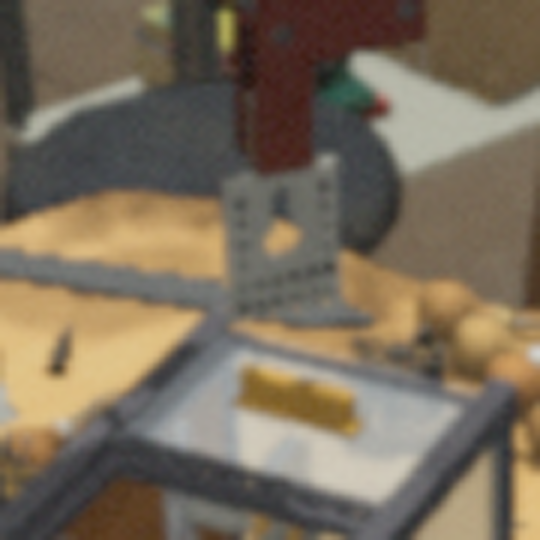

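```bash
cat >> h.py <<'E'
YC=np.radians(-5.5);CC=np.array([561.8,-300.5]);RC=np.array([[np.cos(YC),-np.sin(YC)],[np.sin(YC),np.cos(YC)]])
# gauge in tool: x -1.1, y -0.7, bottom 71.5 below TCP
def G(gx,gz,gy=53.2): 
    p=CC+RC@np.array([gx+0.7,gy+1.1]); return [p[0],p[1],gz+71.5]
def st():
    o=get_obs();q=RC.T@(o['ee_pos'][:2]-CC);Rm=R.from_quat(o['ee_rot']).as_matrix()
    print('t %.2f gauge case x %.2f y %.2f z %.2f | f case %s w %.2f tq %s yaw %.2f tilt %s'%(o['t'],q[0]-.7,q[1]-1.1,o['ee_pos'][2]-71.5,np.r_[RC.T@o['ft_force'][:2],o['ft_force'][2]].round(1),o['gripper_width'],o['ft_torque'].round(2),np.degrees(np.arctan2(Rm[1,1],Rm[0,1])),Rm[:2,2].round(4)))
E
python3 - <<'E'
from h import *
st();plan(G(6.5,200),-5.5,n=15)
E
```

```text
t 9.40 gauge case x 3.61 y -41.16 z 203.79 | f case [-0.  -0.9 -1.3] w 12.42 tq [ 0.01 -0.02  0.02] yaw -46.04 tilt [-0.0001  0.0001]
t 9.4 pos [ 562.2 -340.8  275.3] f [-0.11 -0.88 -1.25] w 12.42 N 6
"linear":[[1.23, -0.99, 0.06], [1.33, -0.83, 0.06], [1.42, -0.67, 0.07], [1.49, -0.5, 0.06], [1.54, -0.32, 0.07], [1.57, -0.14, 0.06]],"turn":[np.float64(-6.76), np.float64(-6.76), np.float64(-6.76), np.float64(-6.76), np.float64(-6.76), np.float64(-6.76)]
```

```bash
python3 -m creep '{"linear":[[1.2,-1.0,0],[1.3,-0.8,0],[1.4,-0.7,0],[1.5,-0.5,0],[1.5,-0.3,0]],"turn":[-6.8,-6.8,-6.8,-6.8,-6.8],"jaw":[0.3,0.3,0.3,0.3,0.3]}' 55
python3 -m creep '{"linear":[[1.6,-0.1,0],[0,0,0]],"turn":[-6.6,0],"jaw":[0.3,0.3]}' 55
python3 - <<'E'
from h import *
st();plan(G(6.5,130),-5.5,n=15,v=3)
E
```

```text
t: 9.9
ee_pos: [570.6, -262.9, 275.3]
ee_rot: [0.771, 0.637, 0.0, -0.0]
ft_force: [1.0, -0.8, -1.9]
gripper_width: 12.5
t: 10.1
ee_pos: [572.8, -245.9, 275.4]
ee_rot: [0.734, 0.679, 0.0, -0.0]
ft_force: [-0.1, -0.2, -0.9]
gripper_width: 12.4
t 10.10 gauge case x 5.06 y 54.28 z 203.91 | f case [-0.1 -0.2 -0.9] w 12.39 tq [-0.03 -0.08 -0.02] yaw -4.43 tilt [-0.0001  0.001 ]
t 10.1 pos [ 572.8 -245.9  275.4] f [-0.07 -0.19 -0.87] w 12.39 N 3
"linear":[[-0.04, 0.05, 2.46], [-0.04, 0.05, 2.47], [-0.04, 0.04, 2.46]],"turn":[np.float64(0.36), np.float64(0.36), np.float64(0.36)]
```

```bash
python3 -m creep '{"linear":[[-0.1,0.1,1.5],[0,0.04,2],[0,0,2],[0,0,1.4],[0,0,0]],"turn":[1.0,0,0,0,0],"jaw":[0.3,0.3,0.3,0.3,0.3]}' 55
python3 - <<'E'
from h import *
st();plan(G(6.5,92),-5.5,n=15,v=3)
E
```

```text
t: 10.6
ee_pos: [572.7, -248.6, 204.1]
ee_rot: [0.742, 0.671, -0.001, -0.002]
ft_force: [0.1, 0.1, -1.5]
gripper_width: 12.4
t 10.60 gauge case x 5.13 y 51.58 z 132.60 | f case [ 0.   0.1 -1.5] w 12.39 tq [-0.04 -0.02  0.01] yaw -5.78 tilt [-0.0037  0.0019]
t 10.6 pos [ 572.7 -248.6  204.1] f [ 0.05  0.1  -1.53] w 12.39 N 2
"linear":[[0.08, 0.08, 2.03], [0.08, 0.07, 2.03]],"turn":[np.float64(-0.14), np.float64(-0.14)]
```

```bash
python3 -m creep '{"linear":[[0.15,0.12,1.5],[0,0,1.5],[0,0,0.5],[0,0,0],[0,0,0]],"turn":[-0.2,0,0,0,0],"jaw":[0.3,0.3,0.3,0.3,0.3]}' 55
python3 - <<'E'
from h import *
st();plan(G(6.5,92),-5.5,n=15,v=3)
E
```

```text
t: 11.1
ee_pos: [576.0, -247.8, 172.3]
ee_rot: [0.74, 0.672, 0.0, 0.001]
ft_force: [0.4, 0.1, -0.9]
gripper_width: 12.4
t 11.10 gauge case x 8.34 y 52.69 z 100.81 | f case [ 0.4  0.2 -0.9] w 12.36 tq [-0.03 -0.1  -0.01] yaw -5.53 tilt [ 0.0012 -0.0006]
t 11.1 pos [ 576.  -247.8  172.3] f [ 0.38  0.12 -0.93] w 12.36 N 1
"linear":[[0.05, -0.19, 0.88]],"turn":[np.float64(-0.03)]
```

```bash
python3 -m creep '{"linear":[[0.05,-0.18,0.1],[0,0,0.2],[0,0,0.2]],"turn":[0,0,0],"jaw":[0.3,0.3,0.3]}' 55
python3 -c 'from h import *;st()'
python3 -m creep '{"linear":[[0,0,0.1],[0,0,0]],"turn":[0,0],"jaw":[0.3,0.3]}' 55
python3 -c 'from h import *;st()'
```

```text
t: 11.4
ee_pos: [573.8, -246.8, 166.7]
ee_rot: [0.74, 0.672, 0.0, 0.0]
ft_force: [0.1, -0.9, -0.6]
gripper_width: 12.6
t 11.40 gauge case x 6.09 y 53.51 z 95.19 | f case [ 0.2 -0.9 -0.6] w 12.62 tq [ 0.01 -0.09 -0.03] yaw -5.52 tilt [ 0.0006 -0.0003]
t: 11.6
ee_pos: [573.5, -246.6, 165.1]
ee_rot: [0.74, 0.672, -0.0, -0.0]
ft_force: [-0.3, 0.3, -0.9]
gripper_width: 12.5
t 11.60 gauge case x 5.82 y 53.65 z 93.64 | f case [-0.3  0.2 -0.9] w 12.51 tq [ 0.   -0.11  0.03] yaw -5.52 tilt [-0.0004  0.0003]
```

```bash
python3 -m creep '{"linear":[[0,0.05,0.07],[0,0,0.07],[0,0,0.07],[0,0,0.07],[0,0,0.07]],"turn":[0,0,0,0,0],"jaw":[0.3,0.3,0.3,0.3,0.3]}' 55
python3 -c 'from h import *;st()'
python3 -m creep '{"linear":[[0,0,0.07],[0,0,0.07]],"turn":[0,0],"jaw":[0.3,0.3]}' 55
python3 -c 'from h import *;st()'
```

```text
t: 12.1
ee_pos: [574.1, -246.7, 161.7]
ee_rot: [0.74, 0.672, 0.0, -0.0]
ft_force: [-0.2, -0.5, -0.9]
gripper_width: 12.2
t 12.10 gauge case x 6.41 y 53.61 z 90.24 | f case [-0.2 -0.5 -0.9] w 12.22 tq [ 0.01 -0.13 -0.02] yaw -5.52 tilt [-0.0001  0.0002]
t: 12.3
ee_pos: [574.2, -246.8, 160.4]
ee_rot: [0.74, 0.672, 0.0, -0.0]
ft_force: [0.4, -0.5, -0.2]
gripper_width: 12.7
t 12.30 gauge case x 6.46 y 53.58 z 88.90 | f case [ 0.5 -0.4 -0.2] w 12.66 tq [-0.03 -0.02 -0.02] yaw -5.52 tilt [-0.      0.0001]
```

```bash
python3 -m creep '{"linear":[[0,0,0.05],[0,0,0.05]],"turn":[0,0],"jaw":[0.3,0.3]}' 55
python3 -c 'from h import *;st()'
python3 -m creep '{"linear":[[0,0,0.05],[0,0,0.05]],"turn":[0,0],"jaw":[0.3,0.3]}' 55
python3 -c 'from h import *;st()'
```

```text
t: 12.5
ee_pos: [574.2, -246.7, 159.4]
ee_rot: [0.74, 0.672, 0.0, -0.0]
ft_force: [0.1, -0.6, -1.6]
gripper_width: 12.1
t 12.50 gauge case x 6.45 y 53.59 z 87.89 | f case [ 0.1 -0.6 -1.6] w 12.13 tq [-0.05 -0.08  0.  ] yaw -5.52 tilt [-0.      0.0001]
t: 12.7
ee_pos: [574.3, -246.8, 158.8]
ee_rot: [0.74, 0.672, 0.0, 0.0]
ft_force: [-0.4, -0.1, 2.6]
gripper_width: 12.6
t 12.70 gauge case x 6.57 y 53.54 z 87.28 | f case [-0.4 -0.2  2.6] w 12.55 tq [ 0.08  0.2  -0.  ] yaw -5.51 tilt [ 0.0002 -0.0001]
```

```bash
python3 -m creep '{"linear":[[0,0,-0.4],[0,-0.6,0],[0,-0.6,0],[0,0,0],[0,0,0]],"turn":[0,0,0,0,0],"jaw":[0.3,0.3,0.3,0.3,0.3]}' 55
python3 - <<'E'
from h import *
st();plan(G(-5,47.8),-5.5,n=15,v=1.5)
E
```

```text
t: 13.2
ee_pos: [561.9, -245.5, 162.4]
ee_rot: [0.74, 0.672, 0.0, -0.0]
ft_force: [0.7, -0.4, 0.0]
gripper_width: 12.6
t 13.20 gauge case x -5.89 y 53.62 z 90.93 | f case [ 0.7 -0.3  0. ] w 12.58 tq [-0.04 -0.08 -0.03] yaw -5.53 tilt [-0.0001  0.0002]
t 13.2 pos [ 561.9 -245.5  162.4] f [ 0.7  -0.41  0.01] w 12.58 N 3
"linear":[[-0.01, 0.03, 1.44], [-0.02, 0.03, 1.44], [-0.01, 0.03, 1.43]],"turn":[np.float64(-0.01), np.float64(-0.01), np.float64(-0.01)]
```

```bash
python3 -m creep '{"linear":[[-0.03,0,1.0],[0,0,1.2],[0,0,1.2],[0,0,0.9],[0,0,0]],"turn":[0,0,0,0,0],"jaw":[0.3,0.3,0.3,0.3,0.3]}' 55
python3 -m creep '{"linear":[[0,0,0],[0,0,0]],"turn":[0,0],"jaw":[0.3,0.3]}' 55
python3 - <<'E'
from h import *
st();plan(G(0,47.8),-5.5,n=15,v=1.5)
E
```

```text
t: 13.7
ee_pos: [560.9, -245.1, 117.2]
ee_rot: [0.74, 0.672, -0.001, -0.002]
ft_force: [-0.1, -0.6, -2.0]
gripper_width: 12.3
t: 13.9
ee_pos: [562.5, -246.1, 119.8]
ee_rot: [0.74, 0.672, 0.0, 0.0]
ft_force: [1.0, -0.4, -1.8]
gripper_width: 12.6
t 13.90 gauge case x -5.17 y 53.13 z 48.26 | f case [ 1.  -0.3 -1.8] w 12.62 tq [-0.05 -0.08  0.01] yaw -5.52 tilt [ 0.0006 -0.0003]
t 13.9 pos [ 562.5 -246.1  119.8] f [ 0.95 -0.4  -1.76] w 12.62 N 1
"linear":[[0.01, 0.52, 0.05]],"turn":[np.float64(-0.02)]
```

```bash
python3 -m creep '{"linear":[[0,0.08,0.03],[0,0.08,0],[0,0.08,0],[0,0.08,0],[0,0.08,0]],"turn":[0,0,0,0,0],"jaw":[0.3,0.3,0.3,0.3,0.3]}' 55
python3 -c 'from h import *;st()'
python3 -m creep '{"linear":[[0,0.08,0],[0,0.08,0],[0,0.08,0]],"turn":[0,0,0],"jaw":[0.3,0.3,0.3]}' 55
python3 -c 'from h import *;st()'
```

```text
t: 14.4
ee_pos: [566.3, -246.3, 119.2]
ee_rot: [0.74, 0.672, 0.0, 0.0]
ft_force: [-0.7, 0.6, -0.8]
gripper_width: 12.6
t 14.40 gauge case x -1.41 y 53.29 z 47.74 | f case [-0.8  0.6 -0.8] w 12.63 tq [-0.   -0.1  -0.06] yaw -5.52 tilt [0.0002 0.0001]
t: 14.7
ee_pos: [568.6, -246.5, 119.1]
ee_rot: [0.74, 0.672, 0.0, -0.0]
ft_force: [-0.2, -0.9, -2.3]
gripper_width: 12.5
t 14.70 gauge case x 0.89 y 53.30 z 47.62 | f case [-0.1 -0.9 -2.3] w 12.46 tq [-0.01 -0.08  0.03] yaw -5.51 tilt [-0.0001  0.0001]
```

```bash
python3 -m creep '{"linear":[[0,0.07,0],[0,0.07,0],[0,0.07,0]],"turn":[0,0,0],"jaw":[0.3,0.3,0.3]}' 55
python3 -c 'from h import *;st()'
python3 -m creep '{"linear":[[0,0.07,0],[0,0.07,0],[0,0.07,0]],"turn":[0,0,0],"jaw":[0.3,0.3,0.3]}' 55
python3 -c 'from h import *;st()'
```

```text
t: 15.0
ee_pos: [570.7, -246.7, 119.1]
ee_rot: [0.74, 0.672, 0.0, -0.0]
ft_force: [-0.2, 1.1, -1.8]
gripper_width: 12.5
t 15.00 gauge case x 2.99 y 53.31 z 47.62 | f case [-0.3  1.1 -1.8] w 12.53 tq [-0.07 -0.05 -0.02] yaw -5.51 tilt [-0.0001  0.0001]
t: 15.3
ee_pos: [572.8, -246.9, 119.1]
ee_rot: [0.74, 0.672, 0.0, -0.0]
ft_force: [-0.2, -0.1, -0.8]
gripper_width: 12.3
t 15.30 gauge case x 5.08 y 53.30 z 47.61 | f case [-0.2 -0.2 -0.8] w 12.35 tq [-0.03 -0.05 -0.02] yaw -5.51 tilt [-0.0001  0.0001]
```

```bash
python3 -m creep '{"linear":[[0,0.07,0],[0,0.07,0],[0,0.07,0]],"turn":[0,0,0],"jaw":[0.3,0.3,0.3]}' 55
python3 -c 'from h import *;st()'
python3 -m creep '{"linear":[[0,0.07,0],[0,0.07,0],[0,0.07,0]],"turn":[0,0,0],"jaw":[0.3,0.3,0.3]}' 55
python3 -c 'from h import *;st()'
```

```text
t: 15.6
ee_pos: [574.9, -247.1, 119.1]
ee_rot: [0.74, 0.672, 0.0, -0.0]
ft_force: [-0.6, -0.1, -1.3]
gripper_width: 12.3
t 15.60 gauge case x 7.20 y 53.31 z 47.64 | f case [-0.6 -0.1 -1.3] w 12.33 tq [-0.01 -0.08 -0.02] yaw -5.51 tilt [-0.0001  0.0001]
t: 15.9
ee_pos: [576.5, -247.3, 119.1]
ee_rot: [0.74, 0.672, -0.0, -0.0]
ft_force: [-2.2, -0.1, 0.2]
gripper_width: 12.5
t 15.90 gauge case x 8.82 y 53.30 z 47.57 | f case [-2.1 -0.3  0.2] w 12.47 tq [-0.04  0.41  0.04] yaw -5.51 tilt [-0.001   0.0002]
```

```bash
python3 -m creep '{"linear":[[0,0.07,0],[0,0.07,0],[0,0.07,0],[0,0.07,0]],"turn":[0,0,0,0],"jaw":[0.3,0.3,0.3,0.3]}' 55
python3 -c 'from h import *;st()'
python3 -m creep '{"linear":[[0,0.07,0],[0,0.07,0],[0,0.07,0],[0,0.07,0]],"turn":[0,0,0,0],"jaw":[0.3,0.3,0.3,0.3]}' 55
python3 -c 'from h import *;st()'
```

```text
t: 16.3
ee_pos: [579.2, -247.5, 119.0]
ee_rot: [0.74, 0.672, -0.0, -0.001]
ft_force: [-3.5, 0.2, -1.4]
gripper_width: 12.3
t 16.30 gauge case x 11.57 y 53.37 z 47.49 | f case [-3.5 -0.1 -1.4] w 12.31 tq [-0.05  0.59 -0.01] yaw -5.51 tilt [-0.001   0.0004]
t: 16.7
ee_pos: [582.1, -247.8, 119.0]
ee_rot: [0.74, 0.672, -0.0, -0.0]
ft_force: [-3.8, 0.7, -1.5]
gripper_width: 12.6
t 16.70 gauge case x 14.48 y 53.35 z 47.51 | f case [-3.9  0.3 -1.5] w 12.60 tq [-0.01  0.92 -0.02] yaw -5.51 tilt [-0.0009  0.0004]
```

```bash
python3 -m creep '{"linear":[[0,0.03,0.07],[0,0,0.07],[0,0,0.07],[0,0,0.07]],"turn":[0,0,0,0],"jaw":[0.3,0.3,0.3,0.3]}' 55
python3 -c 'from h import *;st()'
python3 -m creep '{"linear":[[0,0,0.07],[0,0,0.07],[0,0,0.07],[0,0,0.07]],"turn":[0,0,0,0],"jaw":[0.3,0.3,0.3,0.3]}' 55
python3 -c 'from h import *;st()'
```

```text
t: 17.1
ee_pos: [582.7, -247.8, 116.3]
ee_rot: [0.74, 0.672, 0.0, -0.0]
ft_force: [-4.1, 1.0, 1.1]
gripper_width: 12.5
t 17.10 gauge case x 15.02 y 53.38 z 44.77 | f case [-4.2  0.6  1.1] w 12.52 tq [0.08 0.88 0.06] yaw -5.52 tilt [-0.0002  0.0003]
t: 17.5
ee_pos: [582.8, -247.8, 113.5]
ee_rot: [0.74, 0.672, 0.0, -0.0]
ft_force: [-4.6, -0.6, 0.8]
gripper_width: 12.4
t 17.50 gauge case x 15.14 y 53.32 z 41.96 | f case [-4.5 -1.   0.8] w 12.41 tq [ 0.06  0.86 -0.01] yaw -5.52 tilt [-0.0001  0.0002]
```

```bash
python3 -m creep '{"linear":[[0,0,0.07],[0,0,0.07],[0,0,0.07],[0,0,0.07],[0,0,0.07]],"turn":[0,0,0,0,0],"jaw":[0.3,0.3,0.3,0.3,0.3]}' 55
python3 -c 'from h import *;st()'
python3 -m creep '{"linear":[[0,0,0.07],[0,0,0.07],[0,0,0.07],[0,0,0.07],[0,0,0.07]],"turn":[0,0,0,0,0],"jaw":[0.3,0.3,0.3,0.3,0.3]}' 55
python3 -c 'from h import *;st()'
```

```text
t: 18.0
ee_pos: [582.8, -247.9, 110.0]
ee_rot: [0.74, 0.672, 0.0, -0.0]
ft_force: [-5.2, 0.5, 1.5]
gripper_width: 12.2
t 18.00 gauge case x 15.18 y 53.26 z 38.52 | f case [-5.2 -0.   1.5] w 12.17 tq [ 0.06  0.85 -0.01] yaw -5.51 tilt [0. 0.]
t: 18.5
ee_pos: [582.8, -247.9, 106.5]
ee_rot: [0.74, 0.672, 0.0, -0.0]
ft_force: [-4.8, 0.1, 1.0]
gripper_width: 12.7
t 18.50 gauge case x 15.17 y 53.25 z 34.99 | f case [-4.8 -0.4  1. ] w 12.74 tq [ 0.05  0.88 -0.03] yaw -5.51 tilt [-0.      0.0001]
```

```bash
python3 -m creep '{"linear":[[0,0,0.07],[0,0,0.07],[0,0,0.07],[0,0,0.07],[0,0,0.07]],"turn":[0,0,0,0,0],"jaw":[0.3,0.3,0.3,0.3,0.3]}' 55
python3 -c 'from h import *;st()'
python3 -m creep '{"linear":[[0,0,0.07],[0,0,0.07],[0,0,0.07]],"turn":[0,0,0],"jaw":[0.3,0.3,0.3]}' 55
python3 -c 'from h import *;st()'
```

```text
t: 19.0
ee_pos: [582.8, -247.9, 103.0]
ee_rot: [0.74, 0.672, 0.0, -0.0]
ft_force: [-4.1, 0.6, 1.7]
gripper_width: 12.6
t 19.00 gauge case x 15.14 y 53.28 z 31.49 | f case [-4.1  0.2  1.7] w 12.56 tq [0.05 0.79 0.08] yaw -5.51 tilt [-0.0001  0.0001]
t: 19.3
ee_pos: [582.8, -247.9, 100.9]
ee_rot: [0.74, 0.672, 0.0, -0.0]
ft_force: [-4.3, 0.2, 1.0]
gripper_width: 12.2
t 19.30 gauge case x 15.16 y 53.29 z 29.40 | f case [-4.3 -0.2  1. ] w 12.18 tq [ 0.06  0.83 -0.03] yaw -5.51 tilt [-0.      0.0001]
```

```bash
python3 -m creep '{"linear":[[0,0,0.05],[0,0,0.05]],"turn":[0,0],"jaw":[0.3,0.3]}' 55
python3 -c 'from h import *;st()'
python3 -m creep '{"linear":[[0,0,0.05],[0,0,0.05]],"turn":[0,0],"jaw":[0.3,0.3]}' 55
python3 -c 'from h import *;st()'
```

```text
t: 19.5
ee_pos: [582.8, -247.9, 99.9]
ee_rot: [0.74, 0.672, 0.0, -0.0]
ft_force: [-5.5, 1.2, 1.2]
gripper_width: 12.5
t 19.50 gauge case x 15.15 y 53.27 z 28.41 | f case [-5.6  0.6  1.2] w 12.47 tq [0.06 0.82 0.01] yaw -5.52 tilt [-0.      0.0001]
t: 19.7
ee_pos: [582.9, -247.9, 99.3]
ee_rot: [0.74, 0.672, 0.0, 0.0]
ft_force: [-6.6, 0.9, 7.1]
gripper_width: 12.5
t 19.70 gauge case x 15.26 y 53.26 z 27.84 | f case [-6.6  0.2  7.1] w 12.52 tq [0.21 1.05 0.  ] yaw -5.51 tilt [ 0.0002 -0.    ]
```

```bash
python3 -m creep '{"linear":[[0,-0.07,-0.03],[0,-0.07,0],[0,-0.07,0],[0,-0.07,0],[0,-0.07,0]],"turn":[0,0,0,0,0],"jaw":[0.3,0.3,0.3,0.3,0.3]}' 55
python3 -c 'from h import *;st()'
python3 -m creep '{"linear":[[0,-0.07,0],[0,-0.03,0],[0,0,0]],"turn":[0,0,0],"jaw":[0.3,0.3,0.3]}' 55
python3 -c 'from h import *;st()'
```

```text
t: 20.2
ee_pos: [579.8, -247.6, 99.4]
ee_rot: [0.74, 0.672, 0.0, 0.0]
ft_force: [-0.4, 1.6, 1.5]
gripper_width: 12.9
t 20.20 gauge case x 12.19 y 53.24 z 27.94 | f case [-0.6  1.6  1.5] w 12.93 tq [0.11 0.26 0.05] yaw -5.52 tilt [ 0.0011 -0.0002]
t: 20.5
ee_pos: [578.6, -247.5, 99.4]
ee_rot: [0.74, 0.672, 0.0, 0.0]
ft_force: [0.0, -0.1, 1.3]
gripper_width: 12.3
t 20.50 gauge case x 10.92 y 53.22 z 27.93 | f case [ 0.  -0.1  1.3] w 12.34 tq [0.15 0.13 0.  ] yaw -5.52 tilt [ 0.0006 -0.0001]
```

```bash
python3 -m creep '{"linear":[[0,0,-0.03],[0,0,0],[0,0,0]],"turn":[0,0,0],"jaw":[0.3,0.3,0.3]}' 55
python3 -c 'from h import *;st()'
python3 - <<'E'
from g import *
np.set_printoptions(precision=1,suppress=True,linewidth=220)
c,o,T,u,v=gauge_tool()
for z in range(-35,80,5):
    q=T[(T[:,2]>=z)&(T[:,2]<z+5)&(abs(T[:,1])<8)]
    if len(q): print(z,len(q),'x',np.percentile(q[:,0],[5,50,95]),'y',np.percentile(q[:,1],[2,50,98]))
a=c['color'][130:300,170:340];cv2.imwrite('pics/gz3.png',cv2.resize(a,None,fx=3.5,fy=3.5,interpolation=3))
E
```

```text
t: 20.8
ee_pos: [578.4, -247.5, 99.5]
ee_rot: [0.74, 0.672, 0.0, 0.0]
ft_force: [-0.7, 0.1, 0.6]
gripper_width: 12.5
t 20.80 gauge case x 10.73 y 53.21 z 28.00 | f case [-0.7  0.   0.6] w 12.49 tq [0.08 0.16 0.06] yaw -5.51 tilt [0.0001 0.    ]
-35 135 x [-9.1  4.6 10.7] y [-7.6  3.4  7.5]
-30 816 x [-11.3   0.6  10.3] y [-6.8 -0.6  5.8]
-25 115 x [ 9.3 10.1 11. ] y [-7.4  0.5  7.5]
-20 162 x [ 9.3 10.6 48.5] y [-7.6 -0.   7.6]
-15 146 x [ 9.4 10.7 48.5] y [-7.8  0.   7.8]
-10 133 x [ 9.3 10.6 48.6] y [-7.4  0.   7.4]
-5 121 x [ 9.4 10.6 48.5] y [-7.6 -0.6  7.7]
0 98 x [ 9.4 10.9 48.5] y [-7.5 -0.6  7.5]
5 222 x [10.2 18.2 48.5] y [-6.  -1.3  5.8]
10 88 x [ 5.9  9.  48.5] y [-6.7  3.6  7.9]
15 51 x [ 7.6  9.8 48.5] y [-7.3  3.7  8. ]
20 30 x [ 8.9 48.4 48.6] y [-7.1  2.2  7.5]
25 29 x [48.3 48.4 48.5] y [-7.3 -1.3  7.1]
30 31 x [48.3 48.3 48.5] y [-7.8  0.1  7.4]
35 22 x [48.2 48.4 48.5] y [-7.   0.5  7.3]
40 21 x [48.3 48.4 48.5] y [-7.2  0.2  7.5]
45 28 x [-77.5  48.3  48.5] y [-7.2 -0.6  7.6]
50 38 x [-77.7  48.2  48.6] y [-7.2 -0.6  6.8]
55 37 x [-77.9 -76.6  48.5] y [-5.8 -0.6  7. ]
60 23 x [-77.6 -76.9  48.5] y [-6.5 -0.6  5.5]
65 12 x [48.2 48.3 48.3] y [-7.2 -0.6  7.5]
```

View pics/gz3.png

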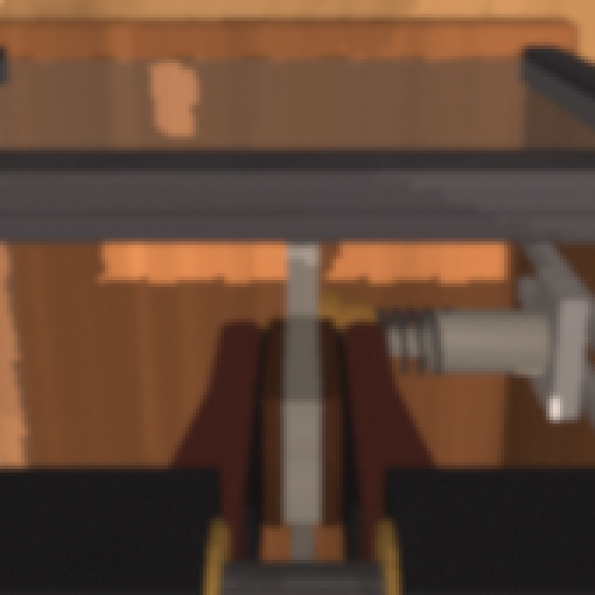

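```bash
python3 -m creep '{"linear":[[0,0,0],[0,0,0],[0,0,0],[0,0,0],[0,0,0]],"turn":[0,0,0,0,0],"jaw":[1.5,1.8,2.2,2.4,2.4]}' 20
python3 -c 'from h import *;st()'
python3 - <<'E'
from g import *
np.set_printoptions(precision=1,suppress=True,linewidth=220)
c,o,T,u,v=gauge_tool()
for z in range(-35,10,5):
    q=T[(T[:,2]>=z)&(T[:,2]<z+5)&(abs(T[:,1])<9)]
    if len(q): print(z,len(q),'x',np.percentile(q[:,0],[5,50,95]),'y',np.percentile(q[:,1],[2,50,98]))
a=c['color'][130:300,170:340];cv2.imwrite('pics/gz4.png',cv2.resize(a,None,fx=3.5,fy=3.5,interpolation=3))
E
```

```text
t: 21.35
ee_pos: [578.4, -247.5, 99.6]
ee_rot: [0.74, 0.672, 0.0, 0.0]
ft_force: [-0.1, 0.9, -0.6]
gripper_width: 24.2
t 21.35 gauge case x 10.72 y 53.25 z 28.06 | f case [-0.2  0.9 -0.6] w 24.20 tq [ 0.02 -0.1  -0.  ] yaw -5.51 tilt [0.0001 0.    ]
-35 41 x [-10.3   0.3   9. ] y [-6.7  2.7  5. ]
-30 831 x [-11.3   0.4  10.2] y [-7.2 -1.1  5.1]
-25 92 x [ 9.5 10.2 11.1] y [-6.8 -1.1  5.2]
-20 148 x [ 9.5 10.9 48.6] y [-8.2 -0.5  8.1]
-15 126 x [ 9.5 10.9 48.5] y [-8.1 -0.8  8. ]
-10 129 x [ 9.4 10.9 48.6] y [-8.1 -1.1  8.2]
-5 100 x [ 9.5 10.6 48.5] y [-7.9 -0.6  7.7]
0 102 x [ 9.6 48.3 48.5] y [-8.  -0.6  8.2]
5 245 x [ 3.8 17.3 48.5] y [-6.3 -1.2  7.9]
```

View pics/gz4.png

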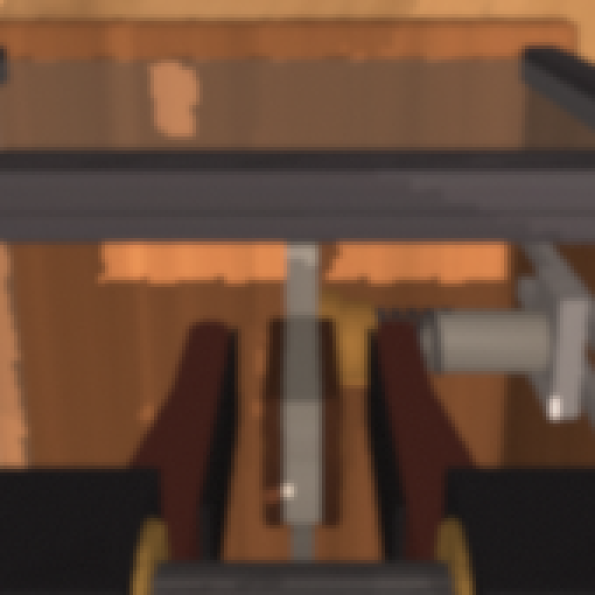

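```bash
python3 -m creep '{"linear":[[0,-0.07,-0.5],[0,0,-1.5],[0,0,-2.5],[0,0,-3.5],[0,0,-4]],"turn":[0,0,0,0,0],"jaw":[2.4,2.4,2.4,2.4,2.4]}' 20
python3 - <<'E'
from h import *
p=CC+RC@np.array([0,-75]);st();plan([p[0],p[1],230],-5.5,n=15)
E
```

```text
t: 21.9
ee_pos: [576.7, -247.0, 220.1]
ee_rot: [0.74, 0.672, -0.0, -0.001]
ft_force: [0.2, 0.2, 0.1]
gripper_width: 24.3
t 21.90 gauge case x 9.03 y 53.63 z 148.59 | f case [0.1 0.2 0.1] w 24.25 tq [-0.05 -0.04 -0.03] yaw -5.52 tilt [-0.002   0.0012]
t 21.9 pos [ 576.7 -247.   220.1] f [0.15 0.21 0.07] w 24.25 N 3
"linear":[[-4.32, -0.32, -0.33], [-4.33, -0.33, -0.34], [-4.32, -0.32, -0.33]],"turn":[np.float64(-0.01), np.float64(-0.01), np.float64(-0.01)]
```

```bash
python3 -m creep '{"linear":[[-4.0,-0.3,-0.5],[-4.3,-0.3,-0.5],[-4.3,-0.3,0],[-0.4,0,0],[0,0,0]],"turn":[0,0,0,0,0],"jaw":[1.5,0.8,0.2,0,0]}' 20
python3 - <<'E'
from h import *
np.set_printoptions(precision=1,suppress=True,linewidth=220)
st()
c=shot('wrist','wr5.png')
tc=lambda P: np.c_[(P[:,:2]-CC)@RC,P[:,2]]
vv,uu=np.mgrid[30:300,150:360];vv=vv.ravel();uu=uu.ravel();ok=c['range_z'][vv,uu]>0
P=tc(np.array([w(c,a,b) for a,b in zip(uu[ok],vv[ok])]))
g=P[(abs(P[:,1]-53)<27)&(P[:,0]>-20)&(P[:,0]<30)&(P[:,2]>60)&(P[:,2]<140)]
for z in range(80,140,5):
    q=g[(g[:,2]>=z)&(g[:,2]<z+5)]
    if len(q): print(z,len(q),'x',np.percentile(q[:,0],[2,50,98]),'y',np.percentile(q[:,1],[2,50,98]))
b=P[(P[:,2]>162)&(P[:,2]<172)&(abs(P[:,0])<32)&(P[:,1]<0)]
print('bar',len(b),np.percentile(b,[3,50,97],axis=0).ravel())
E
```

```text
t: 22.4
ee_pos: [555.7, -376.9, 229.5]
ee_rot: [0.741, 0.671, 0.0, -0.0]
ft_force: [0.0, 0.9, -0.2]
gripper_width: 0.3
t 22.40 gauge case x 0.53 y -77.69 z 158.00 | f case [-0.1  0.9 -0.2] w 0.34 tq [ 0.1 -0.1 -0. ] yaw -5.64 tilt [-0.  0.]
80 45 x [ 7.3 25.9 29.3] y [40.1 51.6 61.6]
85 122 x [ 7.2 22.4 27.9] y [29.7 51.8 59.7]
90 129 x [ 7.9 10.2 21.3] y [27.9 39.2 77.1]
95 5 x [ 4.   6.9 15.5] y [41.1 41.4 42.1]
100 22 x [ 3.9  3.9 14.4] y [41.  43.7 63. ]
105 17 x [ 3.9  7.7 15.1] y [41.  42.  58.2]
110 13 x [ 5.2 11.4 15.9] y [41.  41.8 42.1]
115 8 x [ 5.9 10.2 15.5] y [40.9 42.  42.1]
120 14 x [ 3.7  5.1 14. ] y [40.9 42.1 54.2]
125 406 x [ 4.5 10.6 16.1] y [41.5 52.9 64. ]
130 10 x [ 4.6  6.2 15.5] y [43.2 51.7 62. ]
bar 601 [-24.9 -46.8 162.9   0.7 -43.  166.7  26.3 -39.7 168.1]
```

View pics/wr5.png

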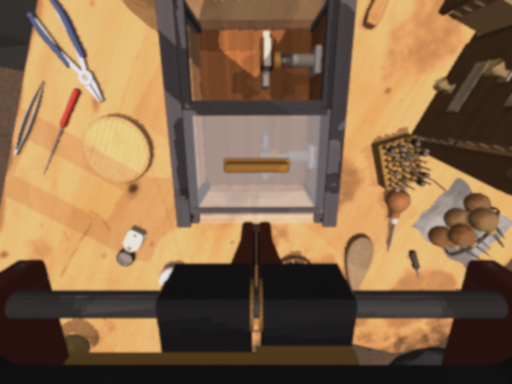

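```bash
python3 -m creep '{"linear":[[0,-0.1,2.2],[0,0,2.2],[0,0,1.8],[0,0,0.9],[0,0,0]],"turn":[0,0,0,0,0],"jaw":[0,0,0,0,0]}' 20
python3 -m creep '{"linear":[[0,0,0],[0.4,0,0],[0.5,0,0]],"turn":[0,0,0],"jaw":[0,0,0]}' 20
python3 -c 'from h import *;st()'
```

```text
t: 22.95
ee_pos: [554.7, -373.7, 157.2]
ee_rot: [0.74, 0.673, -0.0, -0.002]
ft_force: [-0.1, 0.1, -0.7]
gripper_width: 0.5
t: 23.25
ee_pos: [556.6, -367.0, 159.6]
ee_rot: [0.74, 0.672, 0.0, 0.001]
ft_force: [-0.8, 0.2, 0.3]
gripper_width: 0.2
t 23.25 gauge case x 0.53 y -67.77 z 88.14 | f case [-0.9  0.1  0.3] w 0.24 tq [-0.01 -0.1  -0.02] yaw -5.53 tilt [ 0.0015 -0.001 ]
```

```bash
python3 -m creep '{"linear":[[0.5,0,0],[0.6,0,0],[0.8,0,0],[1,0,0],[1,0,0]],"turn":[0,0,0,0,0],"jaw":[0,0,0,0,0]}' 20
python3 -c 'from h import *;st()'
python3 -m creep '{"linear":[[1,0,0],[1,0,0],[1,0,0],[0.8,0,0],[0.6,0,0]],"turn":[0,0,0,0,0],"jaw":[0,0,0,0,0]}' 20
python3 -c 'from h import *;st()'
```

```text
t: 23.75
ee_pos: [560.1, -327.5, 158.8]
ee_rot: [0.74, 0.672, 0.0, 0.0]
ft_force: [0.1, -1.7, 1.0]
gripper_width: 0.6
t 23.75 gauge case x 0.16 y -28.17 z 87.32 | f case [ 0.2 -1.7  1. ] w 0.58 tq [-0.37 -0.03 -0.  ] yaw -5.52 tilt [ 0.0006 -0.0005]
t: 24.25
ee_pos: [564.2, -283.3, 158.6]
ee_rot: [0.74, 0.672, 0.0, -0.0]
ft_force: [-0.2, -2.4, 1.5]
gripper_width: 0.6
t 24.25 gauge case x 0.07 y 16.24 z 87.06 | f case [ 0.  -2.4  1.5] w 0.56 tq [-0.47 -0.11  0.03] yaw -5.49 tilt [0.0001 0.0002]
```

```bash
python3 -m creep '{"linear":[[0.5,0,0],[0.5,0,0],[0.4,0,0],[0.2,0,0],[0.1,0,0]],"turn":[0,0,0,0,0],"jaw":[0,0,0,0,0]}' 20
python3 -c 'from h import *;st()'
python3 -m creep '{"linear":[[0.1,0,0],[0.1,0,0],[0.1,0,0]],"turn":[0,0,0],"jaw":[0,0,0]}' 20
python3 -c 'from h import *;st()'
```

```text
t: 24.75
ee_pos: [565.6, -267.2, 158.5]
ee_rot: [0.74, 0.672, -0.0, -0.0]
ft_force: [0.8, -2.1, 1.0]
gripper_width: 0.4
t 24.75 gauge case x -0.07 y 32.39 z 86.97 | f case [ 1. -2.  1.] w 0.42 tq [-0.35 -0.19  0.02] yaw -5.51 tilt [-0.0001  0.0001]
t: 25.05
ee_pos: [565.9, -264.4, 158.5]
ee_rot: [0.74, 0.672, 0.0, -0.0]
ft_force: [0.3, -2.4, 1.8]
gripper_width: 0.1
t 25.05 gauge case x -0.05 y 35.21 z 87.00 | f case [ 0.5 -2.3  1.8] w 0.12 tq [-0.34 -0.19  0.03] yaw -5.53 tilt [-0.      0.0001]
```

TCP y is 36.3 and the stop is expected near 38; creeping on until the force rises.

```bash
python3 -m creep '{"linear":[[0.1,0,0],[0.1,0,0]],"turn":[0,0],"jaw":[0,0]}' 20
python3 -c 'from h import *;st()'
python3 -m creep '{"linear":[[0.08,0,0],[0.08,0,0]],"turn":[0,0],"jaw":[0,0]}' 20
python3 -c 'from h import *;st()'
```

```text
t: 25.25
ee_pos: [566.0, -263.4, 158.5]
ee_rot: [0.74, 0.672, -0.001, 0.001]
ft_force: [-0.5, -7.2, -0.1]
gripper_width: 0.7
t 25.25 gauge case x -0.03 y 36.27 z 87.02 | f case [ 0.2 -7.3 -0.1] w 0.69 tq [-1.32 -0.02 -0.02] yaw -5.50 tilt [-0.0002 -0.0018]
t: 25.45
ee_pos: [566.1, -263.3, 158.6]
ee_rot: [0.74, 0.672, -0.002, 0.001]
ft_force: [-0.2, -11.8, -2.2]
gripper_width: 0.3
t 25.45 gauge case x -0.03 y 36.36 z 87.05 | f case [  0.9 -11.7  -2.2] w 0.31 tq [-2.08  0.13  0.01] yaw -5.49 tilt [-0.0004 -0.0043]
```

Stop reached (12 N, no further motion). Back off and check.

```bash
python3 -m creep '{"linear":[[-0.6,0,0],[-1.5,0,0],[-0.5,0,-2],[-2,0,-3],[-3,0,-4]],"turn":[0,0,0,0,0],"jaw":[0,0,0,0,0]}' 20
python3 -m creep '{"linear":[[-4,0,-2],[-4,0,0],[-1,0,0],[0,0,0],[0,0,0]],"turn":[0,0,0,0,0],"jaw":[0,0,0,0,0]}' 20
python3 - <<'E'
from h import *
np.set_printoptions(precision=1,suppress=True,linewidth=220)
st()
c=shot('wrist','wr6.png')
tc=lambda P: np.c_[(P[:,:2]-CC)@RC,P[:,2]]
vv,uu=np.mgrid[30:300,150:360];vv=vv.ravel();uu=uu.ravel();ok=c['range_z'][vv,uu]>0
P=tc(np.array([w(c,a,b) for a,b in zip(uu[ok],vv[ok])]))
b=P[(P[:,2]>162)&(P[:,2]<172)&(abs(P[:,0])<32)&(P[:,1]>20)]
print('bar',len(b),np.percentile(b,[3,50,97],axis=0).ravel())
for l in ['pliers','loupe','solder_tin']:
    for n in ['top','wrist']:
        cc=read_camera(n);print(l,n,[(w(cc,*x['xy'],z=0)[:2],round(x['p'],2)) for x in mark_of(l,n)[:1]])
shot('side','side6.png')
E
```

```text
t: 25.95
ee_pos: [557.4, -335.0, 247.3]
ee_rot: [0.74, 0.673, 0.0, -0.003]
ft_force: [0.2, 0.1, -1.4]
gripper_width: 0.6
t: 26.45
ee_pos: [549.8, -424.8, 267.4]
ee_rot: [0.74, 0.672, 0.0, -0.002]
ft_force: [0.1, 0.4, -0.1]
gripper_width: 0.2
t 26.45 gauge case x -0.74 y -125.94 z 195.94 | f case [ 0.   0.4 -0.1] w 0.17 tq [-0.  -0.1  0. ] yaw -5.52 tilt [-0.  0.]Traceback (most recent call last):
  File "<stdin>", line 9, in <module>
    return _quantile_unchecked(
        a, q, axis, out, overwrite_input, method, keepdims, weights)
    return _ureduce(a,
                    func=_quantile_ureduce_func,
    ...<5 lines>...
                    overwrite_input=overwrite_input,
                    method=method)
    r = func(a, **kwargs)
    result = _quantile(arr,
                       quantiles=q,
    ...<2 lines>...
                       out=out,
                       weights=wgt)
    slices_having_nans = np.isnan(arr[-1, ...])
                                  ~~~^^^^^^^^^
IndexError: index -1 is out of bounds for axis 0 with size 0
```

View pics/wr6.png

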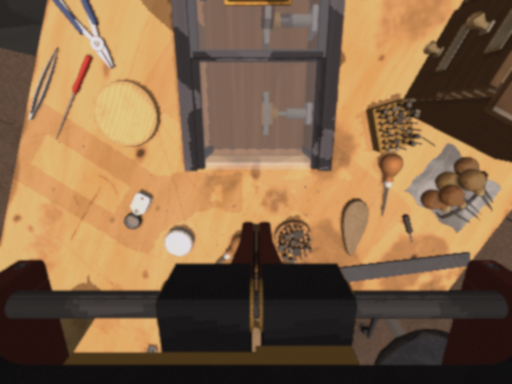

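Run:
```python
from h import *
np.set_printoptions(precision=1,suppress=True,linewidth=220)
tc=lambda P: np.c_[(P[:,:2]-CC)@RC,P[:,2]]
for n,r in [('top',(100,210,200,330)),('side',(120,240,160,300))]:
    c=shot(n,n+'7.png')
    vv,uu=np.mgrid[r[0]:r[1],r[2]:r[3]];vv=vv.ravel();uu=uu.ravel();ok=c['range_z'][vv,uu]>0
    P=tc(np.array([w(c,a,b) for a,b in zip(uu[ok],vv[ok])]))
    b=P[(P[:,2]>161)&(P[:,2]<174)&(abs(P[:,0])<35)&(abs(P[:,1])<110)]
    print(n,'bar',len(b), np.percentile(b,[3,50,97],axis=0).ravel() if len(b) else '')
    print([(tc(w(c,*x['xy'],z=168)[None]),round(x['p'],2)) for x in mark_of('cover_bar',n)[:1]])
    for l in ['pliers','loupe','solder_tin']: print(l,[(w(c,*x['xy'],z=0)[:2],round(x['p'],2)) for x in mark_of(l,n)[:1]])
    a=c['color'][r[0]:r[1],r[2]:r[3]];cv2.imwrite('pics/%s7z.png'%n,cv2.resize(a,None,fx=4,fy=4,interpolation=3))
```

```text
top bar 0 
[]
pliers []
loupe [(array([ 339. , -480.1]), 0.59)]
solder_tin [(array([ 397.6, -539.7]), 0.87)]
side bar 80 [-26.9  51.5 161.6  -2.3  57.  166.1  25.2  60.6 169.3]
[(array([[  7.3,  41.6, 168. ]]), 0.91)]
pliers [(array([ 326.9, -205.4]), 0.76)]
loupe []
solder_tin [(array([447.4, -12. ]), 0.5)]
```

View pics/side7z.png

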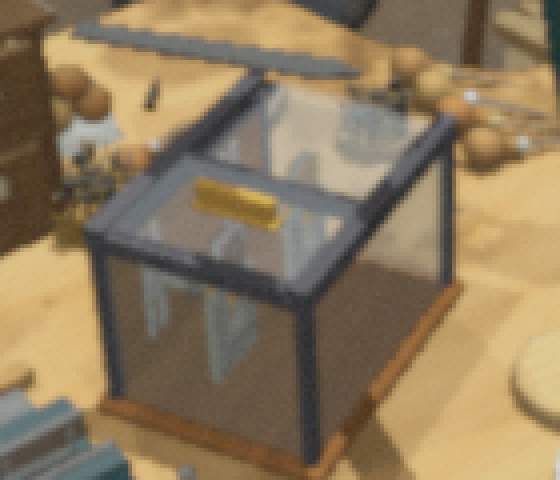

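View pics/top7z.png

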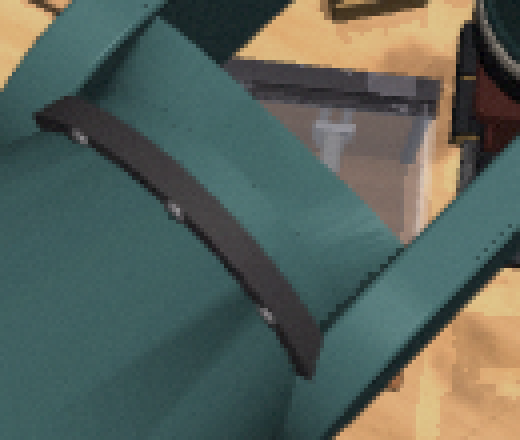

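```bash
python3 -m creep '{"linear":[[2,0,-1],[2.5,0,-1],[1.5,0,-1],[0,0,0],[0,0,0]],"turn":[0,0,0,0,0],"jaw":[0,0,0,0,0]}' 20
python3 - <<'E'
from h import *
np.set_printoptions(precision=1,suppress=True,linewidth=220)
st()
c=shot('wrist','wr8.png')
tc=lambda P: np.c_[(P[:,:2]-CC)@RC,P[:,2]]
vv,uu=np.mgrid[0:220,150:360];vv=vv.ravel();uu=uu.ravel();ok=c['range_z'][vv,uu]>0
P=tc(np.array([w(c,a,b) for a,b in zip(uu[ok],vv[ok])]))
b=P[(P[:,2]>164)&(P[:,2]<172)&(abs(P[:,0])<35)&(P[:,1]>20)]
print('bar',len(b), np.percentile(b,[2,50,98],axis=0).ravel() if len(b) else '')
f=P[(abs(P[:,0])<50)&(P[:,2]>139)&(P[:,2]<152)&(P[:,1]>88)];print('left edge',np.percentile(f[:,1],[1,99]))
E
```

```text
t: 27.5
ee_pos: [556.5, -366.2, 299.3]
ee_rot: [0.74, 0.673, -0.0, 0.001]
ft_force: [-1.0, -0.7, -1.0]
gripper_width: 0.5
t 27.50 gauge case x 0.27 y -66.98 z 227.83 | f case [-1.  -0.8 -1. ] w 0.47 tq [-0.1 -0.1  0. ] yaw -5.46 tilt [ 0. -0.]
bar 482 [-25.8  48.4 164.7   0.4  52.  166.6  26.5  55.9 168.4]
left edge [ 88.4 106.3]
```

View pics/wr8.png

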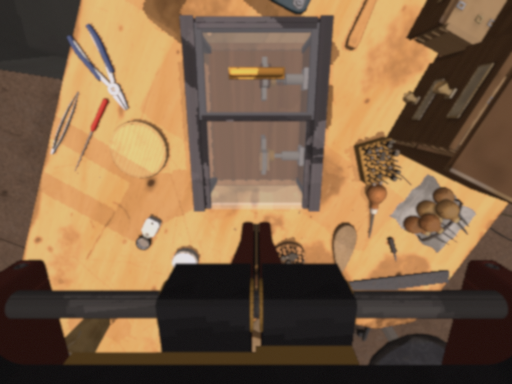

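The bar is at case y 52.0 (px 257,72), so the cover is shut. The gauge hangs under it like its neighbour, and the pliers, loupe and tin are in place. Handing in.

```bash
python3 -c 'from h import *;st();print(hand_in())'
```

```text
t 27.55 gauge case x -0.03 y -67.38 z 227.14 | f case [-0.3 -0.   0.5] w 0.44 tq [-0.09 -0.05  0.06] yaw -5.50 tilt [ 0.0001 -0.0007]
the job is handed in; nothing more can be done
None
```

The stone gauge is hanging on the peg with the head in its seat, and the cover is shut. I handed the job in at 27.6 s of the 58 s allowed; it gave no verdict.

**What I did:**
- I took the gauge by its grip at 55 N and lifted it out of the stand. I turned it to the side camera to check that the recess faces front.
- I lowered it through the hatch and felt the head top, which put the peg's axis about 81.8 mm up. The camera depth gave about 81.3 mm.
- I pushed the keyhole over the head and pressed the collar back about 7 mm. I then drew the gauge down to the stop, which came within 0.1 mm of where I expected it. After easing it forward I let go.
- I pushed the cover bar along until it met the stop, at 12 N.

**Last checks:**
- **Gauge:** after I let go and lifted clear, with the cover still open, the wrist camera put its mid-plane at case x of about 10.2 mm (home is 10). Its y was about 53 mm, its underside about 27.5 mm up, and it stood upright. I measured no position after shutting the cover; the last picture shows it hanging.
- **Cover:** the bar is at case y 52.0 mm, which is fully shut.
- **Forces:** pressing on the peg, the highest reading was about 7 N down and 7 N back, each under the 20 N limit. I saw no sign of contact with the frame or panes.
- **Bystanders:** the loupe (top camera) read where it started, to within a few millimetres. The pliers' side-camera reading was about 12 mm off its first one, but within 5 mm of the first top-camera reading. The tin had one good final reading (top camera), within 8 mm of its first side-camera reading.

**What disagreed or failed:**
- The side camera put the shut bar about 5 mm further to +y than the wrist camera. I trusted the wrist camera and the felt stop.
- The top camera could not see the bar or the pliers because the arm was in the way. One side-camera reading for the tin was a false detection at the stand.
- While easing forward, the back force fell to zero sooner than the spring figure predicts. I put that down to friction, and the gauge's position after release agreed with it being seated.

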